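# Stow the pocket chalkers and lock the tray

### The arm

A 6-joint arm with a two-finger parallel gripper is mounted at the origin on the work surface. World frame = base frame: x ahead of the robot, y to its left, z up, the work surface at z = 0. Lengths are in m, angles in rad, forces in N, time in s.
With the tool pointing down it reaches from about 0.35 to 1 m from the base axis. Payload 7.1 kg.
Tool frame: the origin (TCP) lies on the front face of the gripper's body, between the roots of the fingers; the fingertips stand 73 mm ahead of it and the grasp point (between the pads) lies 54 mm ahead of it; z points along the fingers, y is the line along which they close (so a half turn about z gives the same grasp; the last joint's range is limited). The gripper opens to 85 mm and grips with 20 to 120 N. Pads are 22 mm wide; open, the fingers measure 114 mm over their backs; the gripper's body (76 mm by 85 mm) begins 54 mm behind the grasp point. The pads swing forward as they close: fully open they stand 13 mm farther back than shut.
Start: joints at [1.089, 0.423, 1.63, -0, 1.089, -0.019], TCP at [0.279, 0.559, 0.304] pointing down, gripper open.
Joint ranges: [-3, 3], [-0.9, 2.11], [0.09, 2.58], [-1.31, 4.45], [0.11, 2.69], [-2.54, 2.54]. Speed limits (rad/s): [2.39, 2.39, 3.01, 3.14, 3.14, 3.14].

### API

Orientations are given as a unit quaternion [w, x, y, z].
In Python, from station import env gives the robot as it stands.
- The arm moves only by the shell command python3 jog.py 'ROWS' [FORCE]. ROWS is rows parted by semicolons, their numbers by spaces, 1 to 8 of them, each of 7 numbers: a rotation vector rx, ry, rz in rad, then dx, dy, dz in m, then the opening from 0.0 (shut) to 1.0 (fully open); each row is the pose to reach, as a shift and turn from the pose commanded when the command began, along the tool's axes at that moment; what a row does not reach only later rows make up. A row lasts 1/10 s, in which the tool goes at most 0.05 m and 0.15 rad, less where a joint would pass 70% of its speed; a pose out of reach is approached as far as the arm can. The fingers move at their own pace and stop on an object; FORCE is the grip in N (left out, the last holds). Time passes only in rows, so rows that do not move let the fingers close. It prints the time, the measured TCP pose, the force, the opening and the grip force at its end.
- env.state(): the state, without advancing time (a new reading comes with each control period).
- env.camera(name): name is "scene" or "top" or "wrist"; returns a dict with "frame" (400x640x3 uint8, red, green, blue), "vertical_fov" (degrees; the focal length in pixels is half the picture's height over the tangent of half this angle, whatever the lens; pixels are square), "cx", "cy" (the principal point, pixels), "eye" and "rotation" of the camera in the world; the wrist camera has in their place "tool_from_camera" (4x4, takes a point from camera to tool coordinates, whose origin is the TCP and whose axes are the flange's). Camera axes: x right, y up, looking along -z (the intrinsics and any distortion apply to the point x, -y, -z); pixel columns grow to the right and rows downward; lengths in m; the calibration is good to about 2 mm. A picture is of the moment at which its call begins: read the wrist's pose just before it. There is no depth.
- env.hand_in(): hands the job in; it is judged then, once.
The state is a dict: "time_s": time; "joint_positions": joint angles; "qd": joint speeds; "joint_efforts": joint torques, N m; "ee_pos": TCP position; "eef_rot": TCP orientation; "wrist_force": force on the tool from outside, world axes, zero at the start; "wrist_torque": the same for the moment, N m; "grip_width": opening from 0.0 (shut) to 1.0 (fully open); "grip_force": force on a finger pad.
Only numpy, scipy, OpenCV 4.12 (cv2) and the standard library are available. Lean on these libraries where they do the work, as an engineer would, in place of code of your own. Each camera call takes 0.05 s, during which the arm holds its last target. There are 200 camera calls.

### The job

Put the pocket chalkers away in the sliding chalk tray: pull up the tray's plunger knob, slide the tray all the way out from under the clear hood and let the plunger drop into the second hole, then stand every chalker on the bench upright in a well of its own, right down on the floor. With all of them in, pull the knob again, slide the tray back under the hood and let the plunger drop fully home, and clip the spring clamp over the tray's lug and the fixed lug together, from the robot's side and well past their front edge, so that the tray is locked. Leave the other things on the bench where they are.

Things in the scene. Friction and masses are not known exactly. Their poses are not given: they have to be found in the camera images.
- tray (a joint): Black tray 124 x 96 x 22 mm with four square wells, sliding on the chalk dock along the dock's y. 0 = stowed under the clear hood (first locking hole); 0.12 m = fully out, 120 mm along the dock's -y (second hole), wells open above. Stops at -0.003 and 0.123. About 2 N of drag; the dock is screwed down.
- plunger (a joint): Sprung index plunger that rides on the tray. 0 = its pin fully home in a hole of the steel strip; grows as the knob is pulled straight up, at most 0.020 m. The pin leaves the hole at 0.012 and rides on the strip at about 0.012 between the holes. 8 mm round-ended pin, 1 mm play either way in a hole; the spring pulls it down with 4.5 N at 0, 7.5 N at 0.020.
- knob (a point): Centre of the plunger's black round knob, 24 mm across, 22 mm high, axis vertical; it moves with tray and plunger. 76 mm above the bench when the pin is home. Free air 35 mm either side of it along the dock's y; the hood's edge is 25 mm from its centre on the dock's +x side. The tray follows the knob when it is carried along y.
- dock: Wooden base 170 x 262 x 14 mm fixed to the bench, origin on the bench under its middle, x away from the robot, y along the tray's travel. The clear hood (roof 88 to 92 mm above the bench) covers y 4 to 126, x -55 to 67 mm, open towards the robot and -y. Robot side: steel strip with two holes (x -80 mm, top 30 mm above the bench) and the plunger.
- tray_floor (a point): Middle of the tray at the height of the well floors, 28 mm above the bench; moves with the tray, axes as the dock's. Tray top is 16 mm above it.
- well0 (a point): Centre of the floor of a tray well (robot side, -y end), moves with the tray. Square well, 35 mm inside, 16 mm deep; axes as the dock's. Neighbours are 60 mm apart along x, 44 mm along y.
- well1 (a point): Centre of the floor of a tray well (robot side, +y end), moves with the tray. Square well, 35 mm inside, 16 mm deep; axes as the dock's. Neighbours are 60 mm apart along x, 44 mm along y.
- well2 (a point): Centre of the floor of a tray well (far side, -y end), moves with the tray. Square well, 35 mm inside, 16 mm deep; axes as the dock's. Neighbours are 60 mm apart along x, 44 mm along y.
- well3 (a point): Centre of the floor of a tray well (far side, +y end), moves with the tray. Square well, 35 mm inside, 16 mm deep; axes as the dock's. Neighbours are 60 mm apart along x, 44 mm along y.
- chalker0: Pocket chalker: eight-sided aluminium block 30 mm across flats, 42 mm high with blue chalk in its top, about 80 g; origin at the centre of its underside, z up its axis. Stands on the bench; three or four are there, an absent one reads None.
- chalker1: Pocket chalker: eight-sided aluminium block 30 mm across flats, 42 mm high with blue chalk in its top, about 80 g; origin at the centre of its underside, z up its axis. Stands on the bench; three or four are there, an absent one reads None.
- chalker2: Pocket chalker: eight-sided aluminium block 30 mm across flats, 42 mm high with blue chalk in its top, about 80 g; origin at the centre of its underside, z up its axis. Stands on the bench; three or four are there, an absent one reads None.
- chalker3: Pocket chalker: eight-sided aluminium block 30 mm across flats, 42 mm high with blue chalk in its top, about 80 g; origin at the centre of its underside, z up its axis. Stands on the bench; three or four are there, an absent one reads None.
- clip: Steel spring clamp lying flat, 20 mm high, 90 g. Origin: pivot, underside; z up = hinge axis. This is its +y lever: handle from pivot to 42 mm along -x, outer face at y +12 mm; the other mirrors it. At rest the jaws are shut, centre line (jaws forward) +0.35 rad from x, handles 51 mm across. Squeezed: handles parallel, 24 mm across, symmetric about x, jaw tips 37 mm apart, 38 mm ahead of pivot.
- clip_lever (a joint): Angle of the clamp's other lever: 0 = jaws shut, 0.70 rad = squeezed fully open (stop). Sprung shut; squeezing fully open takes about 12 N on the handles, 30 mm behind the pivot. About 0.25 with the jaws on both lugs together. Jaw tips are upright rubber rods 9 mm thick.
- jaw_a (a point): Centre of the rubber jaw tip on the clip body's own lever (10 mm above its underside).
- jaw_b (a point): Centre of the rubber jaw tip on the clip's other lever (10 mm above its underside).
- lug_front (a point): Middle of the robot-side edge of the two upright lugs when side by side; fixed to the dock, axes as dock's, 41 mm above the bench. Fixed lug (14 to 56 mm above the bench) and tray lug (26 to 56 mm), aluminium, 5 mm thick each, reach 43 mm from the tray along dock -x. Only with the tray stowed are they together, 10.5 mm thick along y, this point halfway. The knob is then 78 mm to the -y side.
- jar: Small closed jar of cue tips, 40 mm across, 60 mm high, not needed.
- tumbler: Open wooden cup, 50 mm across, 70 mm high, not needed.
- chalk_cube: Bare blue chalk cube, 22 mm, not needed.

How it is judged:
On the way, in this order (a step that is already met when the one before it is completed fails the run):
1. the tray is fully out with the plunger home in the second hole (value of joint tray between 0.117 and 0.123 m and value of joint plunger below 0.003 m), for 0.2 s.
2. every chalker stands in a well while the tray is locked out (all of step 1 and z of chalker0 in the frame of tray_floor between -0.004 and 0.004 m and angle between each of chalker0, chalker1, chalker2, chalker3's own z axis and vertical below 0.15 rad and horizontal distance between each of chalker0, chalker1, chalker2, chalker3 and tray_floor below 0.055 m and z of chalker1 in the frame of tray_floor between -0.004 and 0.004 m and z of chalker2 in the frame of tray_floor between -0.004 and 0.004 m and z of chalker3 in the frame of tray_floor between -0.004 and 0.004 m), for 0.2 s.
3. the tray is stowed under the hood, chalkers in it, plunger home in the first hole (value of joint tray between -0.003 and 0.003 m and value of joint plunger below 0.003 m and z of chalker0 in the frame of tray_floor between -0.004 and 0.004 m and angle between each of chalker0, chalker1, chalker2, chalker3's own z axis and vertical below 0.15 rad and horizontal distance between each of chalker0, chalker1, chalker2, chalker3 and tray_floor below 0.055 m and z of chalker1 in the frame of tray_floor between -0.004 and 0.004 m and z of chalker2 in the frame of tray_floor between -0.004 and 0.004 m and z of chalker3 in the frame of tray_floor between -0.004 and 0.004 m), for 0.2 s.
4. the spring clamp sits over both lugs (value of joint clip_lever between 0.14 and 0.4 rad and x of jaw_a in the frame of lug_front between 0.008 and 0.045 m and z of jaw_a in the frame of lug_front between -0.02 and 0.02 m and x of jaw_b in the frame of lug_front between 0.008 and 0.045 m and z of jaw_b in the frame of lug_front between -0.02 and 0.02 m and ((y of jaw_a in the frame of lug_front above 0.004 m and y of jaw_b in the frame of lug_front below -0.004 m) or (y of jaw_a in the frame of lug_front below -0.004 m and y of jaw_b in the frame of lug_front above 0.004 m)) and value of joint tray between -0.003 and 0.003 m and value of joint plunger below 0.003 m), for 0.3 s.
At the end, for the whole second after the job is handed in: Tray stowed and plunger home (each within 3 mm); every chalker present upright (0.15 rad) in a well, foot within 4 mm of its floor; the clamp shut on both lugs, at rest, a jaw tip on either side, 8 to 45 mm past their front edge and within 20 mm of mid height (all of step 4 and z of chalker0 in the frame of tray_floor between -0.004 and 0.004 m and angle between each of chalker0, chalker1, chalker2, chalker3's own z axis and vertical below 0.15 rad and horizontal distance between each of chalker0, chalker1, chalker2, chalker3 and tray_floor below 0.055 m and z of chalker1 in the frame of tray_floor between -0.004 and 0.004 m and z of chalker2 in the frame of tray_floor between -0.004 and 0.004 m and z of chalker3 in the frame of tray_floor between -0.004 and 0.004 m and linear speed of clip below 0.03 m/s); the robot touches nothing.
It fails at once if the jar is moved more than 5 cm (distance of jar from where it was at the start of the episode above 0.05 m).
It fails at once if the tumbler is moved more than 5 cm (distance of tumbler from where it was at the start of the episode above 0.05 m).
It fails at once if the chalk cube is moved more than 5 cm (distance of chalk_cube from where it was at the start of the episode above 0.05 m).
Of chalker0, chalker1, chalker2, chalker3 only 3 to 4 are there at a start; the rules pass over those that are not, and their reading is None.
At some moment in a run one of chalker0, chalker1, chalker2, chalker3, clip may be knocked a few centimetres aside while the robot is not near it.
Once in a run the grip may slacken for a moment while it holds something.
It also fails if it takes over 210 s, if anything falls off the work surface, if the arm or the gripper's body presses on something with over 40 N, if the wrist force passes 120 N, or if a joint passes its speed limit or range.

## Working session

There is one attempt and no reset: what is moved stays moved. The work goes in short steps, Python scripts to look and compute and a shell command to move; the robot and the scene stay as the last step left them, time stands still between calls to the robot, and variables do not carry over. Pictures are saved under pics/ and viewed, at most 14 in all, crops included, and the job is handed in when it is done.

```bash
ls; mkdir -p pics
python3 - <<'E'
from station import env
import cv2
for n in("scene","top"):
    c=env.camera(n); cv2.imwrite(f"pics/{n}0.png",c["frame"][:,:,::-1])
    print({k:v for k,v in c.items() if k!="frame"})
c=env.camera("wrist");print({k:v for k,v in c.items() if k!="frame"})
print(env.state())
E
```

```text
jog.py
pics
station.py
{'vertical_fov': 47.176370068584134, 'cx': 323.5668440857212, 'cy': 190.29300588507064, 'eye': array([ 1.18079744, -0.46078078,  0.69498973]), 'rotation': array([0.7924386 , 0.38704294, 0.2038558 , 0.42506662])}
{'vertical_fov': 44.51595002190861, 'cx': 325.66503403320655, 'cy': 202.3408666968478, 'eye': array([ 0.37769617, -0.00453216,  1.34081829]), 'rotation': array([ 0.71105713,  0.04159693, -0.03927442, -0.70080309])}
{'vertical_fov': 71.28308190162186, 'cx': 322.4007141973396, 'cy': 201.58018075767194, 'tool_from_camera': array([[ 2.53979601e-04,  9.58999397e-01,  2.83407996e-01,
         7.14647877e-02],
       [ 9.99999507e-01, -5.15597965e-04,  8.48524620e-04,
         3.50745177e-04],
       [ 9.59859185e-04,  2.83407641e-01, -9.58999055e-01,
        -7.04225020e-02],
       [ 0.00000000e+00,  0.00000000e+00,  0.00000000e+00,
         1.00000000e+00]])}
{'time_s': 0.15, 'joint_positions': array([ 1.08897761e+00,  4.23699424e-01,  1.63047265e+00, -6.59344096e-07,
        1.08865139e+00, -1.89371118e-02]), 'qd': array([-0.00236199,  0.00010797, -0.0022598 ,  0.00097188,  0.00316298,
       -0.00035704]), 'joint_efforts': array([ 3.47675368e-04, -5.57771194e+01, -2.82017523e+01,  9.10381146e-06,
        4.81533047e-03,  1.68470353e-05]), 'ee_pos': array([0.27886847, 0.55896604, 0.30331934]), 'eef_rot': array([-1.52195685e-04,  2.29379957e-01,  9.73336764e-01, -5.96286798e-04]), 'wrist_force': array([-0.034312  ,  1.32374977, -0.48197663]), 'wrist_torque': array([-0.00043983, -0.02251472, -0.00723827]), 'grip_force': 0.0, 'grip_width': 0.9975931155091672}
```
View pics/top0.png

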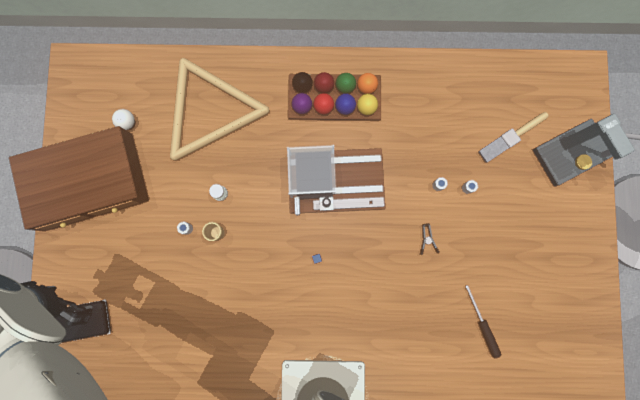

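View pics/scene0.png

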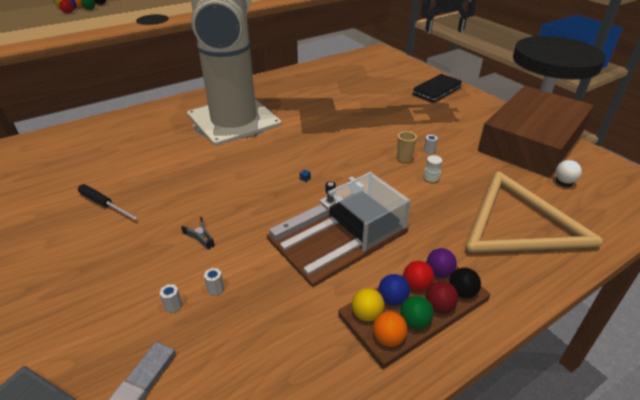

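The top view shows the dock at (337,181) with hood and knob (326,202), and chalkers at (183,228), (441,184) and (471,187). The clip is at (428,240), jar (217,192), tumbler (212,232) and cube (317,259). The scene view also shows three chalkers.

Create h.py:
```python
from station import env
import numpy as np, cv2
from scipy.spatial.transform import Rotation as R
from scipy.optimize import least_squares
def q2R(q): return R.from_quat(np.roll(q,-1)).as_matrix()
def view(n):
    s=env.state(); c=env.camera(n)
    if n=="wrist":
        T=np.eye(4);T[:3,:3]=q2R(s["eef_rot"]);T[:3,3]=s["ee_pos"];T=T@np.array(c["tool_from_camera"])
        M,e=T[:3,:3],T[:3,3]
    else: M,e=q2R(c["rotation"]),np.array(c["eye"])
    f=c["frame"].shape[0]/2/np.tan(np.radians(c["vertical_fov"])/2)
    return dict(img=c["frame"][:,:,::-1].copy(),R=M,e=e,f=f,cx=c["cx"],cy=c["cy"])
def save(v,name): cv2.imwrite(f"pics/{name}.png",v["img"]); np.savez(f"pics/{name}.npz",**v)
def load(name):
    d=np.load(f"pics/{name}.npz"); return {k:d[k] for k in d.files}
def ray(v,u,w): d=v["R"]@np.array([(u-v["cx"])/v["f"],-(w-v["cy"])/v["f"],-1.]); return d/np.linalg.norm(d)
def plane(v,u,w,z): d=ray(v,u,w); return v["e"]+d*(z-v["e"][2])/d[2]
def proj(v,p):
    q=v["R"].T@(np.asarray(p)-v["e"]); return np.array([v["cx"]-v["f"]*q[0]/q[2],v["cy"]+v["f"]*q[1]/q[2]])
def tri(*obs):
    A=0;b=0
    for v,u,w in obs:
        d=ray(v,u,w);P=np.eye(3)-np.outer(d,d);A=A+P;b=b+P@v["e"]
    p=np.linalg.solve(A,b); r=[np.linalg.norm(proj(v,p)-[u,w]) for v,u,w in obs]
    return p,r
def pose():
    s=env.state();return s["ee_pos"],q2R(s["eef_rot"])
def go(p,ang):
    """tool-frame shift/turn from now to TCP p, tool down, tool y (closing line) at world angle ang (mod pi)"""
    P,M=pose(); best=None
    for a in(ang,ang+np.pi):
        y=np.array([np.cos(a),np.sin(a),0]);z=np.array([0,0,-1.]);T=np.c_[np.cross(y,z),y,z]
        rv=R.from_matrix(M.T@T).as_rotvec()
        if best is None or np.linalg.norm(rv)<np.linalg.norm(best):best=rv
    print("rv",best.round(3),"d",(M.T@(np.array(p)-P)).round(4),"rows",np.linalg.norm(np.array(p)-P)/.05, np.linalg.norm(best)/.15)
```

Run:
```python
from h import *
t=view("top");s=view("scene");save(t,"t");save(s,"s")
def crop(v,x,y,w,h,k): return cv2.resize(v["img"][y:y+h,x:x+w],None,fx=k,fy=k,interpolation=cv2.INTER_CUBIC)
a=crop(t,280,140,120,80,5)      # 600x400 
b=crop(t,410,170,80,100,2)      # 
o=np.zeros((600,800,3),np.uint8)
o[:400,:600]=a; o[:200,600:760]=crop(t,410,165,40*2,100,2)
o[400:600,0:300]=crop(s,150,250,90,60,3.3334)[:200,:300]
o[400:600,300:500]=crop(s,170,205,50,50,4); o[400:600,500:740]=crop(t,415,218,60,50,4)
cv2.imwrite("pics/c1.png",o)
for n,u,w,z in(("knob",326,202,.087),("c0",183,228,.042),("c1",441,184,.042),("c2",471,187,.042),("clip",428,240,.02),("jar",217,191,.06),("tum",212,231,.07),("cube",317,259,.022),("dockfl",288,150,.014),("dockfr",380,150,.014)):print(n,plane(t,u,w,z).round(3))
```

```text
knob [ 0.523 -0.     0.087]
c0 [0.453 0.379 0.042]
c1 [ 0.581 -0.308  0.042]
c2 [ 0.574 -0.388  0.042]
clip [ 0.431 -0.276  0.02 ]
jar [0.551 0.289 0.06 ]
tum [0.444 0.295 0.07 ]
cube [0.376 0.022 0.022]
dockfl [0.674 0.107 0.014]
dockfr [ 0.678 -0.147  0.014]
```

View pics/c1.png

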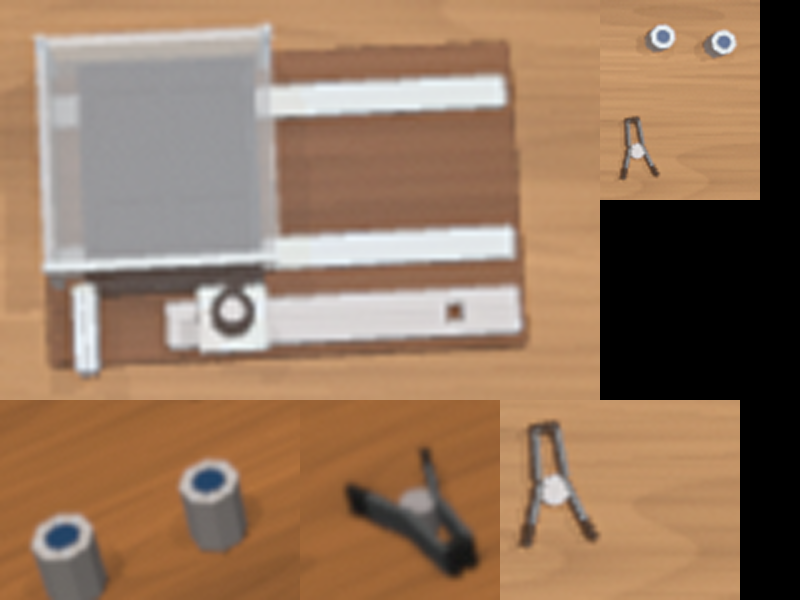

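The crop shows the dock nearly square to the world: near edge from (50,368) to (525,347), knob at (232,310), second hole at (454,311), fixed lug at (86,330). The clip's jaws point away from the robot, pivot at (553,490). Next, the wrist camera over the dock.

Run:
```python
from h import *
t=load("t")
g=lambda x,y,z:plane(t,280+x/5,140+y/5,z)
A=g(50,368,.014);B=g(525,347,.014);C=g(507,42,.014);print(A,B,C)
d=A-B;e=C-B;print(np.linalg.norm(d),np.linalg.norm(e),np.arctan2(d[1],d[0]),np.arctan2(e[1],e[0]))
go([.5,.0,.25],1.605)
```

```text
[0.497864   0.09772601 0.014     ] [ 0.5131054  -0.16116119  0.014     ] [ 0.68261784 -0.1510662   0.014     ]
0.25933545695931093 0.16981277492534155 1.6296011798181254 0.059482832718322706
rv [-0.001 -0.    -0.497] d [-0.4474 -0.4015  0.0538] rows 12.071848133132052 3.313220570893581
```

```bash
python3 jog.py '0 0 -.52 -.447 -.4 .054 1;0 0 -.52 -.447 -.4 .054 1;0 0 -.52 -.447 -.4 .054 1;0 0 -.52 -.447 -.4 .054 1;0 0 -.52 -.447 -.4 .054 1;0 0 -.52 -.447 -.4 .054 1;0 0 -.52 -.447 -.4 .054 1;0 0 -.52 -.447 -.4 .054 1'; python3 jog.py '0 0 -.14 -.20 -.12 .015 1;0 0 -.14 -.20 -.12 .015 1;0 0 0 0 0 0 1' >/dev/null;  python3 - <<'E'
from h import *
print(pose()); go([.5,0,.25],1.63)
E
```

```text
time_s: 1.05
ee_pos: [0.4258, 0.1889, 0.2683]
eef_rot: [0.0, -0.029, 1.0, 0.0]
wrist_force: [0.4, 0.5, -0.3]
grip_width: 0.997
grip_force: 0.0
(array([0.47956544, 0.16257375, 0.26380714]), array([[-9.98849305e-01, -4.76635797e-02,  5.31500517e-03],
       [-4.76645162e-02,  9.98863400e-01, -4.96020800e-05],
       [-5.30659993e-03, -3.02882154e-04, -9.99985874e-01]]))
rv [-0.     0.005 -0.012] d [-0.0126 -0.1634  0.0139] rows 3.288673380184824 0.0845879558841717
```

```bash
python3 jog.py '0 0 -.01 -.013 -.163 .014 1;0 0 -.01 -.013 -.163 .014 1;0 0 -.01 -.013 -.163 .014 1;0 0 -.01 -.013 -.163 .014 1;0 0 -.01 -.013 -.163 .014 1';  python3 - <<'E'
from h import *
v=view("wrist");save(v,"w1")
E
python3 jog.py '0 0 0 0 .07 .03 1;0 0 0 0 .07 .03 1;0 0 0 0 .07 .03 1;0 0 0 0 .07 .03 1;0 0 0 0 .07 .03 1';  python3 - <<'E'
from h import *
v=view("wrist");save(v,"w2")
o=np.zeros((600,800,3),np.uint8)
a=load("w1")["img"]
o=np.vstack([cv2.resize(a[40:260,110:510],None,fx=2,fy=2,interpolation=2)[:300] if 0 else cv2.resize(a,(480,300)),cv2.resize(v["img"],(480,300))])
cv2.imwrite("pics/c2.png",o)
E
```

```text
time_s: 1.85
ee_pos: [0.492, 0.0038, 0.2508]
eef_rot: [-0.0, -0.032, 0.999, -0.0]
wrist_force: [-0.1, 0.4, 0.0]
grip_width: 0.996
grip_force: 0.0
time_s: 2.4
ee_pos: [0.4874, 0.0757, 0.2215]
eef_rot: [0.0, -0.034, 0.999, -0.0]
wrist_force: [-0.6, -0.5, 0.9]
grip_width: 1.0
grip_force: 0.0
```

View pics/c2.png

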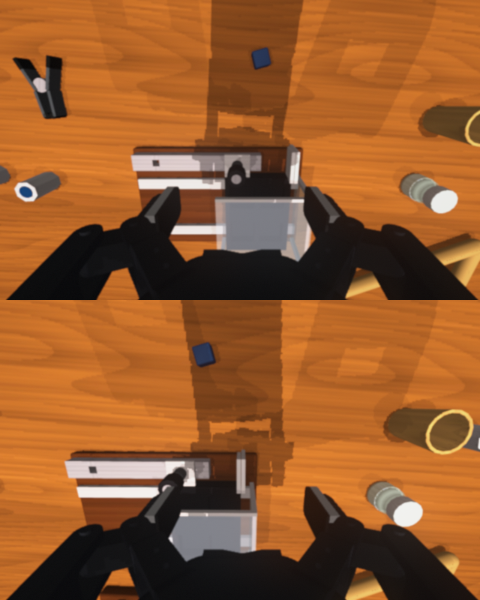

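Both wrist views show the dock below the fingers: the knob at (237,178) in the upper view and (180,473) in the lower, and the lug plates at (293,165) and (241,468). I'll enlarge.

Run:
```python
from h import *
a=load("w1")["img"][185:275,165:425];b=load("w2")["img"][190:290,80:350]
o=np.vstack([cv2.resize(a,(780,270),interpolation=2),cv2.resize(b,(780,289),interpolation=2)])
cv2.imwrite("pics/c3.png",o)
```

```text
(no output)
```

View pics/c3.png

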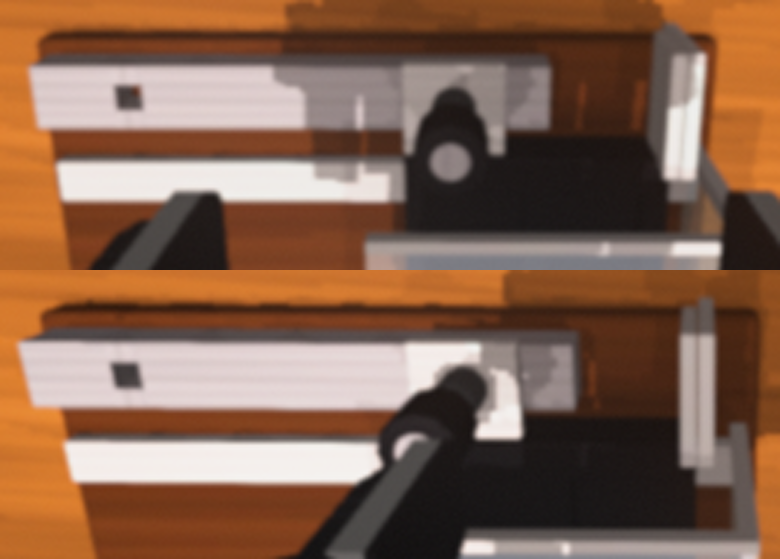

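Run:
```python
from h import *
t,a,b=load("t"),load("w1"),load("w2")
A=lambda x,y:(a,165+x/3,185+y/3)
k=270/780
B=lambda x,y:(b,80+x*k,190+(y-270)*k)
T=lambda x,y:(t,280+x/5,140+y/5)
for n,o in(("knobtop",(A(450,162),B(410,445),T(232,310))),("knobtop2",(A(450,162),T(232,310))),("hole",(A(129,98),B(127,376),T(454,311))),("lugtopfront",(A(688,54),B(698,335))),("lugtopfront+T",(A(688,54),B(698,335),T(87,373))),("striptop nearL",(A(30,66),B(20,343))),("stripTopR",(A(551,66),B(577,343)))
 ,("plateL",(A(403,64),B(404,343)))):
    p,r=tri(*o);print(n,p.round(4),np.round(r,1))
print(proj(a,[.52,0,.03]))
```

```text
knobtop [ 0.522  -0.0013  0.0923] [1.4 1.7 0. ]
knobtop2 [ 0.5216 -0.0011  0.096 ] [0.1 0. ]
hole [ 0.5314 -0.1199  0.0329] [0.6 0.9 0.6]
lugtopfront [0.4958 0.0754 0.0559] [0.1 0.1]
lugtopfront+T [0.4925 0.0742 0.0644] [1.7 1.4 0.6]
striptop nearL [ 0.5229 -0.1557  0.0312] [0.2 0.2]
stripTopR [0.512  0.034  0.0259] [0.1 0.1]
plateL [ 0.5089 -0.0194  0.0449] [0.1 0.1]
[317.58983983 213.04909971]
```

Run:
```python
from h import *
a=load("w1");print(plane(a,165+150,185+54,.087))
go([.522,-.001,.17],1.632);go([.522,-.001,.132],1.632)
```

```text
[ 0.52567161 -0.00101524  0.087     ]
rv [0.    0.001 0.006] d [-0.0293 -0.0785  0.0516] rows 1.9680866583402925 0.041639466200519934
rv [0.    0.001 0.006] d [-0.0292 -0.0785  0.0896] rows 2.4530258755229752 0.041639466200519934
```

```bash
python3 jog.py '0 0 .006 -.03 -.0785 .03 .42;0 0 .006 -.03 -.0785 .03 .42;0 0 .006 -.03 -.0785 .03 .42;0 0 .006 -.03 -.0785 .06 .42;0 0 .006 -.03 -.0785 .06 .42;0 0 .006 -.03 -.0785 .088 .42;0 0 .006 -.03 -.0785 .088 .42' 50;  python3 - <<'E'
from h import *
v=view("wrist");save(v,"w3")
cv2.imwrite("pics/c4.png",v["img"])
E
```

```text
time_s: 3.15
ee_pos: [0.5209, -0.0008, 0.1319]
eef_rot: [-0.002, -0.031, 1.0, 0.0]
wrist_force: [-0.4, -0.1, 0.7]
grip_width: 0.424
grip_force: 0.0
```

View pics/c4.png

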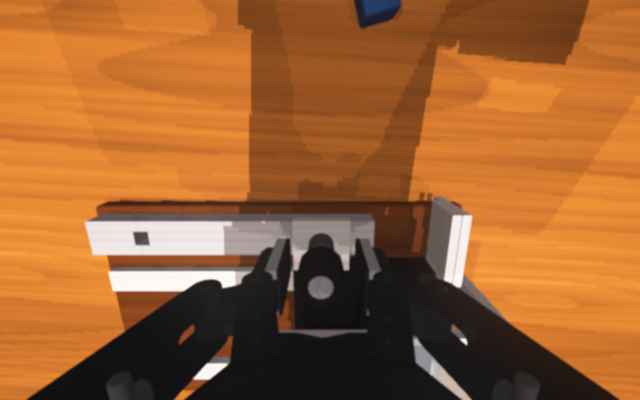

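The knob at (320,288) is midway between the fingers (283 and 358). I'll close, pull up and slide.

```bash
python3 jog.py '0 0 0 0 0 0 0;0 0 0 0 0 0 0;0 0 0 0 0 0 0;0 0 0 0 0 -.009 0;0 0 0 0 0 -.017 0;0 0 0 0 0 -.017 0' 60; python3 jog.py '0 0 0 0 -.02 0 0;0 0 0 0 -.05 0 0;0 0 0 0 -.08 0 0;0 0 0 0 -.105 0 0;0 0 0 0 -.12 0 0;0 0 0 0 -.12 0 0;0 0 0 0 -.12 0 0'
python3 - <<'E'
from h import *
v=view("top");save(v,"t2")
E
```

```text
time_s: 3.8
ee_pos: [0.5225, -0.0008, 0.151]
eef_rot: [0.0, -0.031, 1.0, 0.0]
wrist_force: [1.0, 1.7, -7.5]
grip_width: 0.259
grip_force: 59.0
time_s: 4.5
ee_pos: [0.5298, -0.1208, 0.1499]
eef_rot: [0.0, -0.03, 1.0, -0.0]
wrist_force: [3.5, -0.8, -7.1]
grip_width: 0.255
grip_force: 59.7
```

```bash
python3 jog.py '0 0 0 0 0 .008 0;0 0 0 0 0 .016 0;0 0 0 0 0 .018 0;0 0 0 0 0 .018 0;0 0 0 0 0 .018 0'
python3 - <<'E'
from h import *
v=view("wrist");save(v,"w4")
E
```

```text
time_s: 5.05
ee_pos: [0.5301, -0.1203, 0.1341]
eef_rot: [0.0, -0.031, 1.0, -0.0]
wrist_force: [-7.9, 0.2, 25.8]
grip_width: 0.26
grip_force: 63.4
```

```bash
python3 jog.py '0 0 0 0 0 0 .42;0 0 0 0 0 0 .42;0 0 0 0 0 0 .42;0 0 0 0 0 -.03 .42;0 0 0 0 0 -.06 .42;0 0 0 0 0 -.06 .42;0 0 0 0 0 -.1 .6;0 0 0 0 0 -.1 .6'
python3 - <<'E'
from h import *
v=view("wrist");save(v,"w5")
b=view("top");save(b,"t3")
s=view("scene");save(s,"s3")
r=lambda i,k:cv2.resize(i,None,fx=k,fy=k,interpolation=2)
o=np.zeros((600,800,3),np.uint8)
o[:400,:640]=v["img"]; 
o[400:,:400]=r(s["img"][190:290,240:440],2); o[400:,400:800]=r(b["img"][140:220,280:440],2.5)
cv2.imwrite("pics/c5.png",o)
E
```

```text
time_s: 5.9
ee_pos: [0.5317, -0.121, 0.2351]
eef_rot: [0.003, -0.031, 1.0, -0.001]
wrist_force: [0.4, 0.5, -0.5]
grip_width: 0.598
grip_force: 0.0
```

View pics/c5.png

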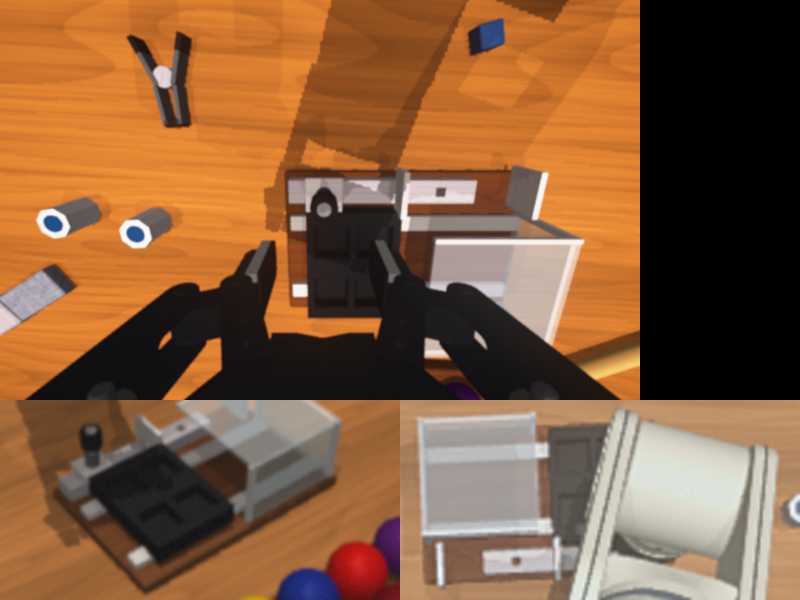

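The tray is out from under the hood, with the knob at (323,211) in the wrist view; in the scene crop its top is at (91,430). I'll check its height.

Run:
```python
from h import *
w,s=load("w5"),load("s3")
p,r=tri((w,323,211),(s,285.5,205));print(p,r)
for z in(.087,.099):print(z,proj(w,[.5308,-.1205,z]),proj(s,[.5308,-.1205,z]))
# tray corners (far side, top z .044): -y and +y
for c in((308,318),(401,318)):print(plane(w,*c,.044))
a,b,c=load("s"),load("s"),0
print("initial scene proj knob",proj(a,[.523,-.001,.087]),proj(a,[.523,-.001,.099]))
g=lambda v,x,y:cv2.resize(v["img"][y:y+40,x:x+40],None,fx=10,fy=10,interpolation=2)
cv2.imwrite("pics/c6.png",np.hstack([g(a,310,165),g(s,265,190)]))
```

```text
[ 0.53450115 -0.12012807  0.08550855] [np.float64(0.8141558535443604), np.float64(0.3282173818984557)]
0.087 [323.56792666 207.65485899] [284.09776633 203.6311253 ]
0.099 [323.58477831 212.40568189] [283.82199391 199.14335756]
[ 0.67528715 -0.12878375  0.044     ]
[ 0.66862511 -0.02510259  0.044     ]
initial scene proj knob [329.60000626 182.60078224] [329.67747023 178.21616968]
```

View pics/c6.png

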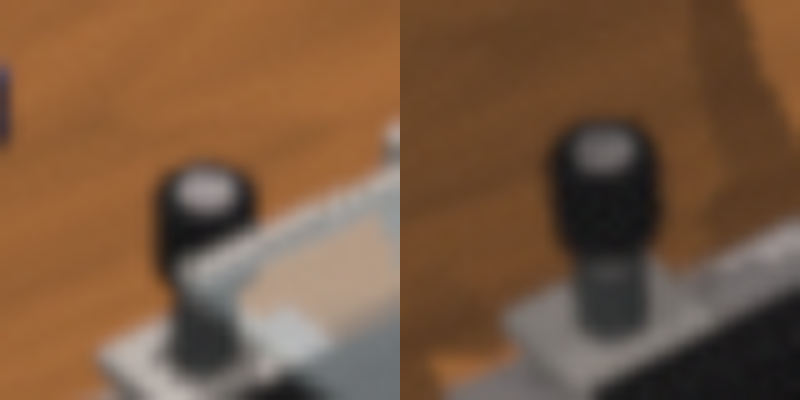

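Disc-to-stem-base is 17.5 px in both crops, (205,190)→(205,365) and (605,150)→(612,325), so the plunger is home. Next, the wells and chalkers from two wrist places.

```bash
python3 jog.py '0 0 0 -.09 -.05 -.02 1;0 0 0 -.09 -.05 -.02 1;0 0 0 -.09 -.05 -.02 1;0 0 0 -.09 -.05 -.02 1';  python3 - <<'E'
from h import *
v=view("wrist");save(v,"w6")
E
python3 jog.py '0 0 0 0 -.13 0.02 1;0 0 0 0 -.13 0.02 1;0 0 0 0 -.13 0.02 1;0 0 0 0 -.13 .02 1';  python3 - <<'E'
from h import *
v=view("wrist");save(v,"w7")
a=load("w6")["img"]
o=np.vstack([cv2.resize(i[0:300],(640,300)) for i in(a,v["img"])])
cv2.imwrite("pics/c7.png",o)
E
```

```text
time_s: 6.45
ee_pos: [0.6229, -0.1655, 0.2501]
eef_rot: [-0.001, -0.03, 1.0, 0.0]
wrist_force: [-0.7, -0.1, -0.4]
grip_width: 1.0
grip_force: 0.0
time_s: 6.9
ee_pos: [0.6284, -0.2976, 0.2297]
eef_rot: [-0.002, -0.029, 1.0, 0.0]
wrist_force: [0.2, -0.5, 0.0]
grip_width: 1.001
grip_force: 0.0
```

View pics/c7.png

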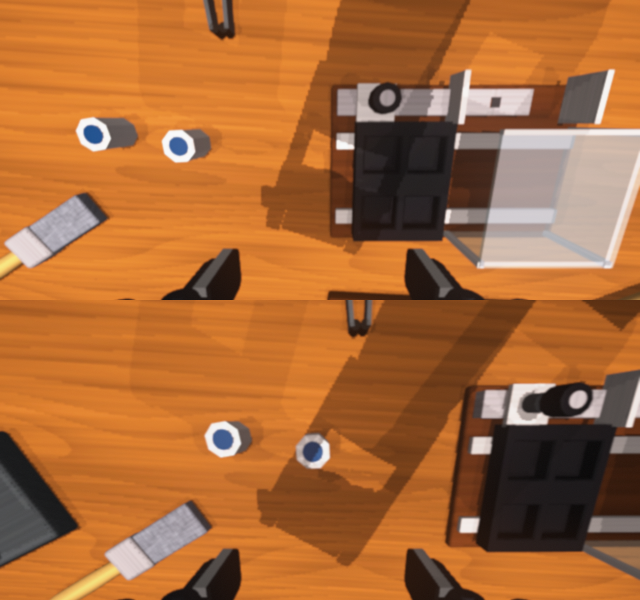

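w6 shows chalkers at (94,134) and (179,146) and the tray corners at about (357,123), (455,123), (443,241) and (352,240). w7 shows the chalkers at (222,139) and (313,151). I'll brighten the tray crop for the wells.

Run:
```python
from h import *
a,b=load("w6"),load("w7")
for o in(((a,94,133.5),(b,222.5,139)),((a,179,145.5),(b,313,151))):
    p,r=tri(*o);print("chalker top",p.round(4),np.round(r,1),[plane(*q,.042).round(4) for q in o])
i=a["img"][112:252,340:470];j=b["img"][112:262,470:630]
f=lambda i,k:np.clip(255*(cv2.resize(i,None,fx=k,fy=k,interpolation=2)/255.)**.45,0,255).astype(np.uint8)
i=f(i,3);j=f(j,2.5);o=np.zeros((420,800,3),np.uint8);o[:i.shape[0],:i.shape[1]]=i;o[:j.shape[0],400:400+j.shape[1]]=j
cv2.imwrite("pics/c8.png",o)
```

```text
chalker top [ 0.5785 -0.3915  0.0411] [0.5 0.5] [array([ 0.578 , -0.3907,  0.042 ]), array([ 0.5789, -0.3911,  0.042 ])]
chalker top [ 0.5846 -0.3088  0.0428] [0.2 0.2] [array([ 0.5845, -0.3092,  0.042 ]), array([ 0.5849, -0.3088,  0.042 ])]
```

View pics/c8.png

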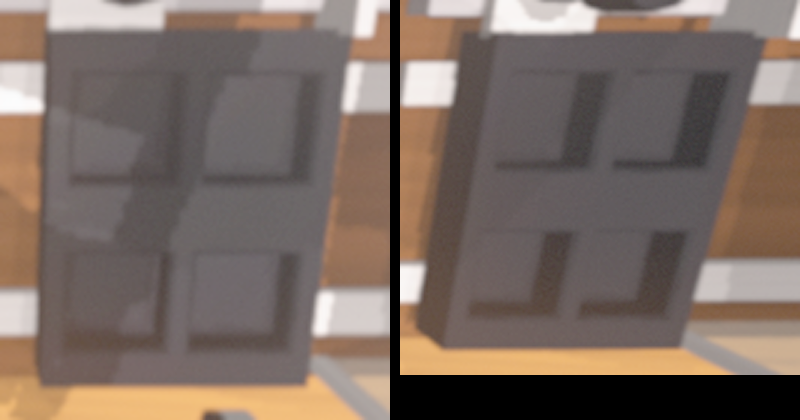

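Run:
```python
from h import *
a,b=load("w6"),load("w7")
A=lambda x,y:(a,340+x/3,112+y/3);B=lambda x,y:(b,470+x/2.5,112+y/2.5)
W={0:((128,128),(152,120)),1:((264,127),(272,119.5)),2:((117,301),(118,275)),3:((243,300),(232,274.5))}
Q=[]
for k,(u,v) in W.items():
    p,r=tri(A(*u),B(*v)); pa,pb=plane(*A(*u),.044),plane(*B(*v),.044)
    print(k,p.round(4),np.round(r,1),pa.round(4),pb.round(4));Q.append((pa+pb)[:2]/2)
Q=np.array(Q);L=np.array([[-30,-22],[-30,22],[30,-22],[30,22]])/1e3
c=Q.mean(0);H=L.T@(Q-c);th=np.arctan2(H[0,1]-H[1,0],H[0,0]+H[1,1])
M=np.array([[np.cos(th),-np.sin(th)],[np.sin(th),np.cos(th)]]);print("c",c,"yaw",th);P=c+L@M.T;print(P.round(4),(P-Q).round(4))
```

```text
0 [ 0.5812 -0.1085  0.0435] [0.1 0.2] [ 0.581  -0.1086  0.044 ] [ 0.5813 -0.1089  0.044 ]
1 [ 0.5784 -0.0634  0.0423] [0.3 0.3] [ 0.5779 -0.0641  0.044 ] [ 0.5785 -0.065   0.044 ]
2 [ 0.6418 -0.1047  0.0422] [0.5 0.5] [ 0.6407 -0.1052  0.044 ] [ 0.6417 -0.106   0.044 ]
3 [ 0.6385 -0.0611  0.0433] [0.6 0.6] [ 0.6377 -0.0614  0.044 ] [ 0.6389 -0.0616  0.044 ]
c [ 0.60971441 -0.08509061] yaw 0.05658924126793376
[[ 0.581  -0.1088]
 [ 0.5785 -0.0648]
 [ 0.6409 -0.1054]
 [ 0.6384 -0.0614]] [[-0.0001 -0.    ]
 [ 0.0003 -0.0003]
 [-0.0003  0.0002]
 [ 0.0001  0.0001]]
```

Run:
```python
from h import *
print(env.state()["joint_positions"].round(3));go([.5846,-.309,.15],.057)
```

```text
[-0.457  0.605  1.509  0.     1.031 -2.086]
rv [ 4.000e-03 -1.000e-03 -1.569e+00] d [ 0.0444 -0.0109  0.0801] rows 1.8451050459857177 10.46121936314445
```

```bash
python3 jog.py '0 0 1.573 .0445 -.011 .04 .7;0 0 1.573 .0445 -.011 .04 .7;0 0 1.573 .0445 -.011 .04 .7;0 0 1.573 .0445 -.011 .04 .7;0 0 1.573 .0445 -.011 .04 .7;0 0 1.573 .0445 -.011 .04 .7;0 0 1.573 .0445 -.011 .04 .7;0 0 1.573 .0445 -.011 .04 .7' >/dev/null; python3 jog.py '0 0 .38 0 0 0 .7;0 0 .38 0 0 0 .7;0 0 .38 0 0 0 .7;0 0 .38 0 0 0 .7'
python3 - <<'E'
from h import *
go([.5846,-.309,.092],.057)
v=view("top");save(v,"t4")
E
```

```text
time_s: 8.15
ee_pos: [0.586, -0.3065, 0.1916]
eef_rot: [-0.001, 0.688, 0.726, -0.0]
wrist_force: [-1.1, -0.0, -1.1]
grip_width: 0.699
grip_force: 0.0
rv [-0.002 -0.001 -0.004] d [-0.0026 -0.0014  0.0996] rows 1.9926536093504743 0.030870747990421044
```

```bash
python3 jog.py '0 0 0 -.0026 -.0014 .05 .7;0 0 0 -.0026 -.0014 .0985 .7;0 0 0 -.0026 -.0014 .0985 .7;0 0 0 -.0026 -.0014 .0985 .7;0 0 0 -.0026 -.0014 .0985 0;0 0 0 -.0026 -.0014 .0985 0;0 0 0 -.0026 -.0014 .0985 0;0 0 0 -.0026 -.0014 .0985 0' 40;python3 - <<'E'
from h import *
P,_=pose();print(P)
v=view("wrist");save(v,"w8")
E
python3 jog.py '0 0 0 0 0 -.05 0;0 0 0 0 0 -.05 0;0 0 0 0 0 -.06 0'
python3 - <<'E'
from h import *
go([.6384,-.0614,.16],.057);go([.6409,-.1054,.16],.057)
v=view("wrist");save(v,"w9")
cv2.imwrite("pics/c9.png",np.hstack([cv2.resize(load("w8")["img"],(400,250)),cv2.resize(v["img"],(400,250))]))
E
```

```text
time_s: 9.0
ee_pos: [0.5871, -0.312, 0.0968]
eef_rot: [0.002, 0.688, 0.725, 0.001]
wrist_force: [-0.7, 0.8, 7.0]
grip_width: 0.342
grip_force: 40.0
[ 0.5870883  -0.31197311  0.0968487 ]
time_s: 9.35
ee_pos: [0.586, -0.3115, 0.1557]
eef_rot: [0.001, 0.688, 0.725, 0.0]
wrist_force: [-1.5, 0.6, -0.9]
grip_width: 0.341
grip_force: 40.0
rv [ 0.002  0.001 -0.005] d [ 0.247   0.0654 -0.0045] rows 5.111384695842358 0.03722396835649596
rv [ 0.002  0.001 -0.005] d [ 0.203   0.0656 -0.0045] rows 4.266635012143722 0.03722396835649596
```

View pics/c9.png

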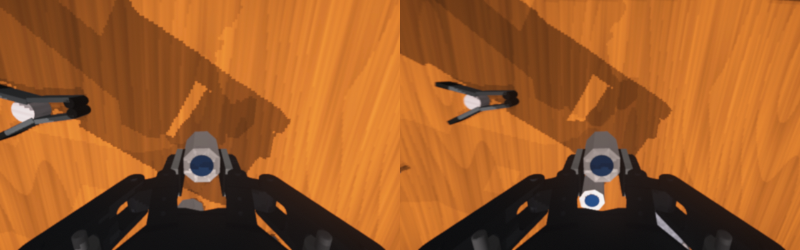

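The chalker is gripped, its chalk centre at (201,165) in both half-scale views, and the other chalker stays at (592,200). I'll work out its offset in the tool.

```bash
cat >> h.py <<'E'
def intool(v,u,w,z,T=None):
    """tool coords of pixel at tool depth z (v saved at tool pose from v)"""
    C=np.array(env.camera("wrist")["tool_from_camera"])
    d=C[:3,:3]@np.array([(u-v["cx"])/v["f"],-(w-v["cy"])/v["f"],-1.]);e=C[:3,3]
    return e+d*(z-e[2])/d[2]
E
python3 - <<'E'
from h import *
v=load("w9")
i=v["img"][230:310,280:360]
m=((i[:,:,0].astype(int)-i[:,:,2])>40).astype(np.uint8)
n,l,st,ct=cv2.connectedComponentsWithStats(m)
for k in range(1,n):
    if st[k,4]>60:
        print(st[k],ct[k]+[280,230],intool(v,*(ct[k]+[280,230]),.055))
E
```

```text
[ 29  37  29  14 253] [323.13043478 273.93280632] [-0.00347105  0.00095408  0.055     ]
```

```bash
python3 jog.py '0 0 0 .04 .01 -.012 0;0 0 -.004 .2455 .0654 -.012 0;0 0 -.004 .2455 .0654 -.012 0;0 0 -.004 .2455 .0654 -.012 0;0 0 -.004 .2455 .0654 -.012 0;0 0 -.004 .2455 .0654 -.012 0;0 0 -.004 .2455 .0654 -.012 0;0 0 -.004 .2455 .0654 -.012 0'
python3 - <<'E'
from h import *
go([.6384,-.063,.127],.057)
v=view("wrist");save(v,"w10")
E
```

```text
time_s: 10.25
ee_pos: [0.6377, -0.0633, 0.1651]
eef_rot: [-0.0, 0.687, 0.727, -0.0]
wrist_force: [-0.2, -0.9, -1.1]
grip_width: 0.339
grip_force: 39.9
rv [-0.001  0.    -0.001] d [0.0002 0.0008 0.0381] rows 0.7617341853383094 0.007920388783297963
```

```bash
python3 jog.py '0 0 0 .0002 .0008 .015 0;0 0 0 .0002 .0008 .03 0;0 0 0 .0002 .0008 .037 0;0 0 0 .0002 .0008 .037 0;0 0 0 .0002 .0008 .039 0;0 0 0 .0002 .0008 .039 0;0 0 0 .0002 .0008 .039 0'
```

```text
time_s: 11.0
ee_pos: [0.6392, -0.0624, 0.1269]
eef_rot: [0.0, 0.687, 0.727, 0.0]
wrist_force: [-0.4, 0.4, -0.2]
grip_width: 0.335
grip_force: 39.9
```

```bash
python3 jog.py '0 0 0 0 0 .0015 0;0 0 0 0 0 .0015 0;0 0 0 0 0 .0015 .55;0 0 0 0 0 .0015 .55;0 0 0 0 0 -.03 .6;0 0 0 0 0 -.06 .6;0 0 0 0 0 -.06 .6;0 0 0 0 0 -.06 .6'
python3 - <<'E'
from h import *
go([.5785,-.391,.15],.057)
v=view("wrist");save(v,"w11")
E
```

```text
time_s: 11.8
ee_pos: [0.6392, -0.0624, 0.1873]
eef_rot: [0.001, 0.687, 0.727, 0.001]
wrist_force: [0.3, -0.2, -0.2]
grip_width: 0.599
grip_force: 0.0
rv [ 0.002  0.    -0.001] d [-0.3246 -0.0791  0.0373] rows 6.723995137537871 0.01318165366991818
```

```bash
python3 jog.py '0 0 0 -.3246 -.079 0 .7;0 0 0 -.3246 -.079 0 .7;0 0 0 -.3246 -.079 0 .7;0 0 0 -.3246 -.079 0 .7;0 0 0 -.3246 -.079 .01 .7;0 0 0 -.3246 -.079 .03 .7;0 0 0 -.3246 -.079 .03 .7;0 0 0 -.3246 -.079 .03 .7'
python3 - <<'E'
from h import *
v=view("wrist");save(v,"w12")
b=cv2.resize(load("w11")["img"],(400,250))
cv2.imwrite("pics/c10.png",np.hstack([b,cv2.resize(v["img"],(400,250))]))
print(proj(v,[.5785,-.391,.042]))
go([.5785,-.391,.093],.057)
E
```

```text
time_s: 12.65
ee_pos: [0.5754, -0.3947, 0.1531]
eef_rot: [-0.002, 0.689, 0.725, -0.001]
wrist_force: [-0.1, 0.3, -0.0]
grip_width: 0.699
grip_force: 0.0
[326.84424344 222.1942654 ]
rv [-0.003 -0.002 -0.005] d [0.0013 0.0026 0.0608] rows 1.2166590035627427 0.040595986326877775
```

View pics/c10.png

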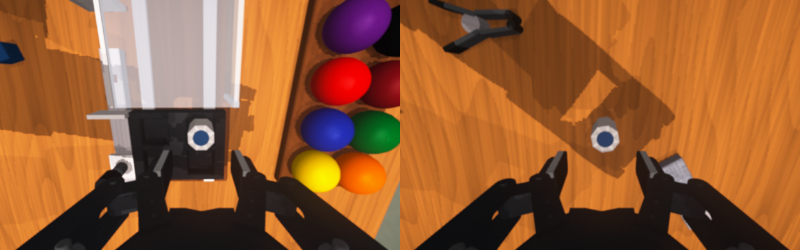

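The left view shows the first chalker at (201,137), upright in its well. The right one shows the second at (605,138), where it was predicted.

```bash
python3 jog.py '0 0 -.004 .0013 .0026 .03 .7;0 0 -.004 .0013 .0026 .059 .7;0 0 -.004 .0013 .0026 .059 .7;0 0 -.004 .0013 .0026 .059 .7;0 0 -.004 .0013 .0026 .059 0;0 0 -.004 .0013 .0026 .059 0;0 0 -.004 .0013 .0026 .059 0;0 0 -.004 .0013 .0026 .059 0' 40;python3 jog.py '0 0 0 0 0 -.05 0;0 0 0 0 0 -.075 0;0 0 0 0 0 -.075 0;0 0 0 0 0 -.075 0'
python3 - <<'E'
from h import *
go([.6409,-.1064,.165],.057)
v=view("wrist");save(v,"w13")
E
```

```text
time_s: 13.5
ee_pos: [0.5816, -0.3899, 0.0994]
eef_rot: [0.001, 0.686, 0.728, 0.0]
wrist_force: [0.0, 1.6, 7.0]
grip_width: 0.354
grip_force: 29.7
time_s: 13.9
ee_pos: [0.5807, -0.3896, 0.1732]
eef_rot: [0.001, 0.686, 0.728, 0.0]
wrist_force: [-0.8, -0.1, -1.0]
grip_width: 0.342
grip_force: 41.4
rv [0.001 0.001 0.003] d [0.2791 0.077  0.0081] rows 5.792271930533959 0.020932456981104117
```

```bash
python3 jog.py '0 0 0 .05 .015 0 0;0 0 .003 .28 .077 0 0;0 0 .003 .28 .077 0 0;0 0 .003 .28 .077 0 0;0 0 .003 .28 .077 0 0;0 0 .003 .28 .077 0 0;0 0 .003 .28 .077 0 0;0 0 .003 .28 .077 0 0'; python3 jog.py '0 0 0 0 0 0 0'
python3 - <<'E'
from h import *
go([.6409,-.1050,.129],.057)
v=view("wrist");save(v,"w14")
i=v["img"][220:320,270:370]
cv2.imwrite("pics/c11.png",np.hstack([cv2.resize(v["img"],(400,250))]))
for y in(255,260,265,270):print(y,intool(v,321,y,.056))
E
```

```text
time_s: 14.75
ee_pos: [0.6401, -0.1043, 0.1709]
eef_rot: [-0.001, 0.686, 0.728, -0.001]
wrist_force: [-0.8, -0.6, -0.5]
grip_width: 0.34
grip_force: 41.4
time_s: 14.85
ee_pos: [0.6401, -0.1061, 0.1714]
eef_rot: [-0.001, 0.687, 0.727, -0.001]
wrist_force: [-0.1, 0.0, -0.8]
grip_width: 0.344
grip_force: 41.4
rv [-0.002 -0.    -0.   ] d [0.0011 0.0009 0.0424] rows 0.8491986328235314 0.012971603361296566
255 [ 0.00664164 -0.00012336  0.056     ]
260 [ 0.0038563  -0.00012639  0.056     ]
265 [ 0.00103908 -0.00012951  0.056     ]
270 [-0.00181052 -0.00013272  0.056     ]
```

View pics/c11.png

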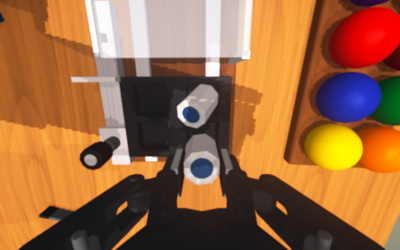

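The held chalk sits at (202,168). The placed chalker, top at (190,113), looks tilted rather than upright, so I'll enlarge it.

Run:
```python
from h import *
v=load("w14")
i=v["img"][100:320,180:400]
s=view("scene");save(s,"s14")
j=s["img"][180:290,240:400]
f=lambda i,k:np.clip(255*(cv2.resize(i,None,fx=k,fy=k,interpolation=2)/255.)**.7,0,255).astype(np.uint8)
o=np.zeros((400,800,3),np.uint8);a=f(i,1.6);b=f(j,2.75);o[:352,:352]=a[:352,:352];o[:b.shape[0],360:360+b.shape[1]]=b
cv2.imwrite("pics/c12.png",o)
```

```text
(no output)
```

View pics/c12.png

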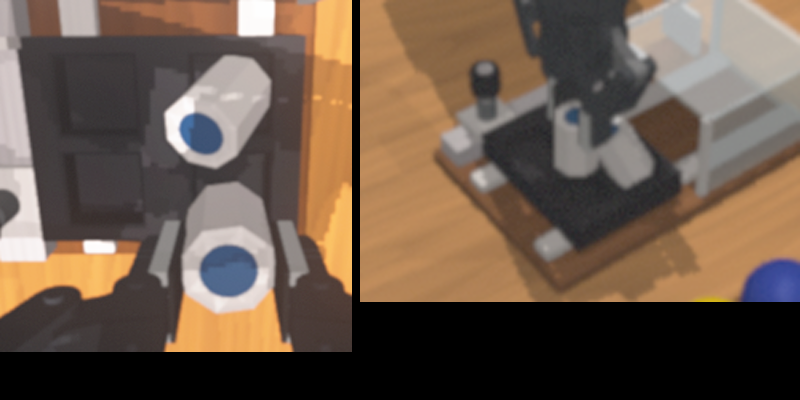

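The placed chalker has been knocked aside and now leans across the wells, top at (203,133) in the crop. I'll put the held one in well0 with the gripper turned 90° to stay clear, then upright the leaner.

```bash
python3 jog.py '0 0 0 0 0 -.04 0;0 0 0 -.03 -.03 -.04 0;0 0 0 -.06 -.06 -.04 0;0 0 -1.573 -.06 -.06 -.04 0;0 0 -1.573 -.06 -.06 -.04 0;0 0 -1.573 -.06 -.06 -.04 0;0 0 -1.573 -.06 -.06 -.04 0;0 0 -1.573 -.06 -.06 -.04 0' >/dev/null; python3 jog.py '0 0 -.82 0 0 0 0;0 0 -.82 0 0 0 0;0 0 -.82 0 0 0 0;0 0 -.82 0 0 0 0;0 0 -.82 0 0 0 0;0 0 -.82 0 0 0 0;0 0 -.82 0 0 0 0'
python3 - <<'E'
from h import *
go([.580,-.1088,.165],1.628)
E
```

```text
time_s: 16.65
ee_pos: [0.5842, -0.1691, 0.2126]
eef_rot: [0.0, -0.028, 1.0, -0.0]
wrist_force: [1.2, 0.4, -1.3]
grip_width: 0.342
grip_force: 41.4
rv [-0.     0.    -0.001] d [0.0008 0.0605 0.0476] rows 1.5395377197822673 0.00798880334401216
```

```bash
python3 - <<'E'
from h import *
v=view("wrist");save(v,"w15")
E
python3 jog.py '0 0 0 .001 .0605 .02 0;0 0 0 .001 .0605 .04 0;0 0 0 .001 .0605 .04 0;0 0 0 .001 .0605 .04 0;0 0 0 .001 .0605 .04 0'
python3 - <<'E'
from h import *
v=view("wrist");save(v,"w16")
go([.58,-.1088,.129],1.628)
b=cv2.resize(load("w15")["img"][80:400,120:],(400,246))
o=np.hstack([load("w15")["img"][60:300,260:640],v["img"][140:380,160:560]])
print(o.shape);cv2.imwrite("pics/c13.png",o)
E
```

```text
time_s: 17.2
ee_pos: [0.5807, -0.1093, 0.1735]
eef_rot: [0.001, -0.027, 1.0, -0.0]
wrist_force: [0.9, -0.1, -0.7]
grip_width: 0.34
grip_force: 41.4
rv [-0.001  0.002 -0.003] d [0.0008 0.0007 0.0446] rows 0.8928800146954722 0.02215441833103595
(240, 780, 3)
```

View pics/c13.png

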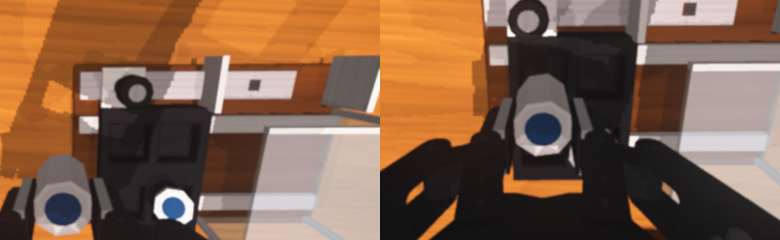

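Left view: the knocked chalker at (173,207) still leans towards the camera. Right view: the held one at (543,128) is over well0. I count 15 pictures viewed, one over the limit of 14, so from here I'll measure with image code only. Lowering into well0.

```bash
python3 jog.py '0 0 0 .001 .0007 .02 0;0 0 0 .001 .0007 .035 0;0 0 0 .001 .0007 .0435 0;0 0 0 .001 .0007 .0445 0;0 0 0 .001 .0007 .0445 0;0 0 0 .001 .0007 .0445 0'
```

```text
time_s: 17.85
ee_pos: [0.5791, -0.1079, 0.1281]
eef_rot: [0.0, -0.028, 1.0, -0.0]
wrist_force: [0.1, 0.3, -1.0]
grip_width: 0.345
grip_force: 41.4
```

```bash
python3 jog.py '0 0 0 0 0 .0015 0;0 0 0 0 0 .0015 0;0 0 0 0 0 .0015 .5;0 0 0 0 0 .0015 .5;0 0 0 0 0 -.03 .5;0 0 0 0 0 -.08 .5;0 0 0 .03 0 -.1 .5;0 0 0 .03 0 -.1 .5'
python3 - <<'E'
from h import *
v=view("wrist");save(v,"w17");s=view("scene");save(s,"s17");t=view("top");save(t,"t17")
def blue(v,lo,hi):
    i=v["img"].astype(int);m=((i[:,:,0]-i[:,:,2]>35)&(i[:,:,0]>60)).astype(np.uint8)
    n,l,st,ct=cv2.connectedComponentsWithStats(m)
    return [(st[k].tolist(),ct[k].round(1).tolist()) for k in range(1,n) if lo<st[k,4]<hi]
for n,q in(("w",v),("s",s),("t",t)):
    for b in blue(q,8,1500):print(n,b)
    for P in((.581,-.1088,.070),(.6384,-.0614,.07)):print("  pred",proj(q,P).round(1))
E
```

```text
time_s: 18.65
ee_pos: [0.5478, -0.1096, 0.2308]
eef_rot: [0.001, -0.028, 1.0, -0.0]
wrist_force: [0.1, 0.4, -0.3]
grip_width: 0.498
grip_force: 0.0
w ([471, 0, 26, 28, 596], [483.5, 12.1])
w ([313, 232, 19, 18, 260], [321.9, 240.7])
w ([348, 279, 18, 19, 263], [356.3, 288.5])
  pred [321.5 239.8]
  pred [367.4 297.1]
s ([539, 15, 62, 30, 1157], [572.8, 28.7])
s ([602, 25, 20, 42, 365], [610.6, 42.9])
s ([300, 220, 6, 4, 18], [302.5, 221.7])
s ([327, 226, 6, 4, 17], [329.5, 227.6])
s ([379, 275, 30, 30, 679], [394.1, 289.0])
  pred [301.8 221.2]
  pred [337.1 228.6]
t ([337, 94, 18, 17, 245], [345.6, 102.2])
t ([180, 225, 6, 5, 23], [182.6, 227.2])
t ([313, 254, 8, 9, 50], [316.5, 258.1])
  pred [367.6 181.3]
  pred [349.8 159.6]
```

Run:
```python
from h import *
w,s=load("w17"),load("s17")
print(tri((w,321.9,240.7),(s,302.5,221.7)))
p,r=tri((w,356.3,288.5),(s,329.5,227.6));print(p,r)
# light silhouette of leaner in scene & wrist
for n,v,(x,y) in(("s",s,(329,230)),("w",w,(356,290))):
    x0,y0=x-40,y-40;i=v["img"][y0:y+40,x0:x+40].astype(int)
    g=cv2.resize(i.mean(2).astype(np.uint8),(40,40),interpolation=cv2.INTER_AREA)
    print(n,x0,y0)
    for row in g: print("".join(" .:-=+*#%@"[min(9,k//22)] for k in row))
```

```text
(array([ 0.58229188, -0.10820036,  0.06931547]), [np.float64(0.22023605663195556), np.float64(0.09797362674025772)])
[ 0.62872976 -0.07316764  0.0711613 ] [np.float64(0.039433725161482365), np.float64(0.018166606484883312)]
s 289 190
------:-===========+*###################
------:-===========+*##########*########
------::-===========+*#######*****###*##
------::-============+*#%%#********##**#
------::-===========++*#%%%#***********#
-------:-=========++*****#%#**********##
:------:--======++**++**************####
.---------=====+****=+*+===+******######
.:------:-=====+*****+==----=+**#######*
.:--------======***+==----::-+*######**+
.:------=++====-++==----:::-==+*###**+++
.:----=+***=--:.:-----:::-=====+***+++++
----=+****+-......:-::--=======--=++++++
++=+*****=:........::-=++====-::.:=+++++
=++**+==+=:.... ....-=+++==-::....:-++++
-++++-::-+=....  ....-=+==-:.......:-+++
=+=++-::-+=.........:-++-:...........=*+
=-:=++-=++=.......:-=-+#=:...........-+=
:..-+++++=-......:=-:-*#*-.::........-==
...-==++==-......-+--=##*+::::.......-==
...-==++==-.....:*#+*#****-::::.....:-==
...-=
[... 1723 characters left out ...]
...
.............-@@@@#====#@*. ............
..............+@@@@@%%@@@%..............
..............:#@@@@@@@@@@- ............
...............-%@@@@@@@@*:.............
................:=+#%@@@+:..............
...................::-=-................
===========================.............
+++++++++++++++++*********+:............
+++++++++++++++**+********+-............
***************************=............
++++***********************+=:..........
++++++++++******************+:..........
+++++++++++++++++**++++++++++...........
++++++++++++++*******+++++++=...........
+++++++++++++++++**********+=...........
+++++++++++++++++++********+-...........
****+++++++++++++++********+:...........
```

Run:
```python
from h import *
go([.59,-.072,.135],1.628);go([.614,-.072,.133],1.628)
```

```text
rv [ 0.     0.    -0.001] d [-0.043   0.035   0.0927] rows 2.160173229568486 0.007329781537645132
rv [ 0.     0.    -0.001] d [-0.0669  0.0337  0.0947] rows 2.415191202619 0.007329781537645132
```

```bash
python3 jog.py '0 0 0 -.043 .035 0 0;0 0 0 -.043 .035 0.03 0;0 0 0 -.043 .035 0.06 0;0 0 0 -.043 .035 .094 0;0 0 0 -.043 .035 .094 0;0 0 0 -.052 .035 .095 0;0 0 0 -.06 .034 .095 0;0 0 0 -.067 .034 .095 0'; python3 jog.py '0 0 0 0 0 0 0'; python3 jog.py '0 0 0 .025 0 0 0;0 0 0 .025 0 0 0;0 0 0 .04 -.04 -.09 0;0 0 0 .06 -.04 -.09 0;0 0 0 .06 -.04 -.09 0;0 0 0 .06 -.04 -.09 0'
cat >> h.py <<'E'
def blue(v,lo=8,hi=1500):
    i=v["img"].astype(int);m=((i[:,:,0]-i[:,:,2]>35)&(i[:,:,0]>60)).astype(np.uint8)
    n,l,st,ct=cv2.connectedComponentsWithStats(m)
    return [(st[k].tolist(),ct[k].round(1).tolist()) for k in range(1,n) if lo<st[k,4]<hi]
def look(n,*pts):
    w=view("wrist");s=view("scene");save(w,"w"+n);save(s,"s"+n)
    for k,q in(("w",w),("s",s)):
        for b in blue(q):print(k,b)
        for P in pts:print("  pred",proj(q,P).round(1))
    return w,s
E
python3 - <<'E'
from h import *
look("18",(.581,-.1088,.070),(.6384,-.0614,.07))
E
```

```text
time_s: 19.6
ee_pos: [0.6151, -0.0721, 0.1347]
eef_rot: [0.001, -0.028, 1.0, -0.0]
wrist_force: [0.4, -1.6, 0.4]
grip_width: 0.0
grip_force: 0.2
time_s: 19.7
ee_pos: [0.6161, -0.072, 0.135]
eef_rot: [0.002, -0.028, 1.0, -0.0]
wrist_force: [0.3, -1.3, 0.7]
grip_width: 0.003
grip_force: 0.3
time_s: 20.3
ee_pos: [0.5574, -0.1157, 0.2253]
eef_rot: [0.002, -0.027, 1.0, -0.001]
wrist_force: [0.3, 0.4, -1.0]
grip_width: -0.004
grip_force: 0.0
w ([486, 0, 26, 12, 225], [496.7, 4.3])
w ([321, 224, 19, 16, 217], [330.1, 231.2])
  pred [329.2 232.3]
  pred [376.1 291.8]
s ([539, 15, 62, 30, 1157], [572.8, 28.6])
s ([602, 26, 20, 41, 363], [610.6, 42.9])
s ([300, 170, 10, 7, 46], [304.7, 172.9])
s ([300, 220, 6, 4, 18], [302.5, 221.7])
s ([331, 228, 8, 7, 35], [334.4, 230.8])
s ([379, 275, 30, 30, 680], [394.1, 289.0])
  pred [301.8 221.2]
  pred [337.1 228.6]
```

```bash
python3 jog.py '0 0 0 -.06 -.06 -.03 0;0 0 0 -.06 -.06 -.03 0;0 0 0 -.06 -.06 -.03 0;0 0 0 -.06 -.06 -.03 0'
python3 - <<'E'
from h import *
w,s=look("19",(.581,-.1088,.070),(.6384,-.0614,.07))
E
```

```text
time_s: 20.8
ee_pos: [0.6197, -0.1712, 0.2512]
eef_rot: [-0.001, -0.028, 1.0, 0.0]
wrist_force: [0.2, 0.5, 0.3]
grip_width: -0.001
grip_force: 0.0
w ([385, 153, 19, 19, 282], [394.1, 162.0])
w ([416, 219, 20, 17, 274], [425.8, 226.9])
w ([405, 323, 22, 17, 171], [416.3, 330.0])
  pred [393.8 161.5]
  pred [435.1 223.8]
s ([539, 15, 62, 30, 1158], [572.8, 28.7])
s ([602, 25, 20, 42, 366], [610.6, 43.0])
s ([303, 172, 6, 4, 17], [305.4, 173.4])
s ([299, 220, 7, 5, 20], [302.0, 221.9])
s ([331, 228, 8, 7, 38], [334.4, 230.8])
s ([379, 275, 30, 30, 682], [394.1, 289.1])
  pred [301.8 221.2]
  pred [337.1 228.6]
```

Run:
```python
from h import *
w,s=load("w19"),load("s19")
print(tri((w,425.8,226.9),(s,334.4,230.8)))
print(tri((w,394.1,162),(s,302,221.9)))
go([.6394,-.13,.2],1.628)
```

```text
(array([ 0.64166322, -0.07027172,  0.07103544]), [np.float64(0.004907222859793778), np.float64(0.0022261992672221887)])
(array([ 0.58150252, -0.10838334,  0.06850207]), [np.float64(0.3351759304568087), np.float64(0.14728967626640194)])
rv [ 0.001 -0.004 -0.   ] d [-0.0234  0.039   0.051 ] rows 1.3671726574946812 0.02584058726857523
```

```bash
python3 jog.py '0 0 0 -.021 .051 .05 0;0 0 0 -.021 .051 .05 0;0 0 0 -.021 .051 .09 0;0 0 0 -.021 .051 .117 0;0 0 0 -.021 .051 .117 0;0 0 0 -.021 .06 .117 0;0 0 0 -.021 .07 .117 0;0 0 0 -.021 .079 .117 0';python3 jog.py '0 0 0 0 0.001 0 0';  python3 jog.py '0 0 0 0 -.03 0 0;0 0 0 0 -.03 0 0;0 0 0 .021 -.079 -.117 0;0 0 0 .021 -.079 -.117 0;0 0 0 .021 -.079 -.117 0;0 0 0 .021 -.079 -.117 0'
python3 - <<'E'
from h import *
w,s=look("20",(.581,-.1088,.070),(.6384,-.0614,.07))
E
```

```text
time_s: 21.7
ee_pos: [0.6368, -0.0906, 0.1378]
eef_rot: [0.001, -0.028, 1.0, -0.0]
wrist_force: [-0.2, -3.2, 2.4]
grip_width: 0.003
grip_force: 2.2
time_s: 21.8
ee_pos: [0.6366, -0.0892, 0.1376]
eef_rot: [0.001, -0.029, 1.0, -0.0]
wrist_force: [-0.4, 0.5, -0.3]
grip_width: 0.0
grip_force: 0.0
time_s: 22.4
ee_pos: [0.6212, -0.1723, 0.2585]
eef_rot: [0.004, -0.027, 1.0, -0.001]
wrist_force: [0.3, -0.4, -0.5]
grip_width: 0.001
grip_force: 0.0
w ([386, 149, 19, 18, 270], [394.6, 157.3])
w ([420, 213, 20, 17, 266], [429.3, 220.9])
w ([404, 319, 23, 22, 222], [415.1, 329.0])
  pred [394.4 156.8]
  pred [434.8 218. ]
s ([539, 15, 62, 30, 1159], [572.8, 28.7])
s ([602, 25, 20, 42, 364], [610.6, 42.9])
s ([303, 171, 6, 5, 22], [305.2, 173.0])
s ([299, 220, 7, 5, 22], [302.1, 221.8])
s ([332, 228, 8, 6, 36], [335.7, 230.3])
s ([379, 275, 30, 30, 682], [394.1, 289.1])
  pred [301.8 221.2]
  pred [337.1 228.6]
```

Run:
```python
from h import *
w,s=load("w20"),load("s20")
print(tri((w,429.3,220.9),(s,335.7,230.3)))
print(tri((w,394.6,157.3),(s,302.1,221.8)))
# octagon rim ascii in wrist and body in scene
for n,v,(x,y) in(("s",s,(336,236)),("w",w,(429,220))):
    x0,y0=x-32,y-32;i=v["img"][y0:y+32,x0:x+32].astype(int)
    g=cv2.resize(i.mean(2).astype(np.uint8),(64,32),interpolation=cv2.INTER_AREA)
    print(n,x0,y0)
    for row in g: print("".join(" .:-=+*#%@"[min(9,k//22)] for k in row))
```

```text
(array([ 0.64148775, -0.06678038,  0.07061581]), [np.float64(0.2242237546762274), np.float64(0.10367891643823687)])
(array([ 0.58155417, -0.10835729,  0.06870545]), [np.float64(0.13739376367854808), np.float64(0.061673468502212135)])
s 304 204
===========+*##########*++=+****++=====+*************###########
=============+*##*#*********++===--------=++*****##############*
================+*******++===--------::::--=+**############****+
=++*****+========+**++===--------:::::----===++**#######***+++++
+********+=--:::.::----------:::::----==========+*******++++++++
=+****+=--:.........::---:::::----==============---==+++++++++++
==++=-:.................:::---==============--::...::-=+++++++++
====-::..........  ......:--============--::.........::-==++++++
::-===-.....  ...... ......:--======--::................::-=++**
::-===-... ............ .....:-----::.....................:-+**+
++====-....................:-+******+-:....................:=++=
#*+===-..................-+##%###*#%%#*=:..................:====
+=====-.................-*%%#+=----=*%@%+:................:-====
======-....
[... 2613 characters left out ...]
::::-+%@@@@@@@@@@@@@@@@@@@@@@@@#+-::-=============
::::::::::::::::::::-*%@@@@@@@@@@@@@@@@@@@%+-:::::-=============
::::::::::::::::::::::-+%@@@@@@@@@@@@@@%*=:::::::=+*+++=========
-------------------------====+++++****+==----====+*****++=======
*************++++++++++++++++++++++++++++++++++++*******+++=====
***********************************+++++++++++++++*+++++*++++===
*************************************************************++=
***************************************************************+
****************************************************************
****************************************************************
****************************************************************
```

Run:
```python
from h import *
go([.6405,-.0645,.16],1.628)
go([.6405,-.0635,.128],1.628)
```

```text
rv [-0.     0.002 -0.002] d [-0.0267  0.1047  0.0939] rows 2.862844323941156 0.01574606004573213
rv [-0.     0.002 -0.002] d [-0.0268  0.1057  0.1259] rows 3.3307940387049064 0.01574606004573213
```

```bash
python3 jog.py '0 0 0 -.0267 .105 .02 .47;0 0 0 -.0267 .105 .02 .47;0 0 0 -.0267 .105 .06 .47;0 0 0 -.0267 .105 .09 .47;0 0 0 -.0267 .105 .09 .47;0 0 0 -.0267 .105 .124 .47;0 0 0 -.0267 .105 .124 .47;0 0 0 -.0267 .105 .124 .47' 20;python3 jog.py '0 0 0 0 0 0 .3;0 0 0 0 0 0 0;0 0 0 0 0 0 0;0 0 0 0 0 0 0'; python3 jog.py '0 0 0 0 0 0.001 0;0 0 0 0 0 .001 .47;0 0 0 0 0 .001 .47;0 0 0 0 0 -.05 .47;0 0 0 0 -.02 -.09 .47;0 0 0 .015 -.1 -.13 .47;0 0 0 .015 -.1 -.13 .47;0 0 0 .015 -.1 -.13 .47'
python3 - <<'E'
from h import *
w,s=look("21",(.581,-.1088,.070),(.6384,-.0614,.07))
E
```

```text
time_s: 23.3
ee_pos: [0.64, -0.0642, 0.1293]
eef_rot: [-0.001, -0.028, 1.0, 0.0]
wrist_force: [0.8, -0.2, 1.2]
grip_width: 0.472
grip_force: 0.0
time_s: 23.7
ee_pos: [0.6409, -0.0644, 0.1303]
eef_rot: [0.001, -0.028, 1.0, -0.0]
wrist_force: [0.1, 1.0, 4.0]
grip_width: 0.356
grip_force: 19.4
time_s: 24.5
ee_pos: [0.6315, -0.1691, 0.2622]
eef_rot: [0.002, -0.026, 1.0, -0.001]
wrist_force: [0.7, 0.7, -0.0]
grip_width: 0.47
grip_force: 0.0
w ([383, 137, 19, 19, 268], [392.1, 146.3])
w ([426, 201, 18, 17, 241], [434.5, 209.3])
w ([416, 336, 11, 14, 122], [420.1, 342.7])
  pred [391.2 145.4]
  pred [431.9 207. ]
s ([539, 15, 62, 31, 1159], [572.8, 28.7])
s ([602, 25, 20, 43, 368], [610.6, 43.0])
s ([300, 221, 6, 3, 16], [302.8, 222.0])
s ([336, 227, 7, 5, 29], [339.0, 229.1])
s ([379, 275, 30, 30, 680], [394.1, 289.0])
  pred [301.8 221.2]
  pred [337.1 228.6]
```

Run:
```python
from h import *
w,s,t=load("w21"),load("s21"),view("top")
print(tri((w,434.5,209.3),(s,339,229.1)))
print(tri((w,392.1,146.3),(s,302.8,222.0)))
print([b for b in blue(t)], plane(t,182.6,227.2,.042))
go([.453,.379,.16],.057)
print(env.state()["joint_positions"])
```

```text
(array([ 0.64084455, -0.05821602,  0.06899206]), [np.float64(0.2476692219160107), np.float64(0.1145448253134075)])
(array([ 0.58200312, -0.10721574,  0.06781824]), [np.float64(0.0959091858056887), np.float64(0.043501315173442384)])
[([337, 94, 18, 17, 247], [345.5, 102.3]), ([346, 157, 6, 5, 26], [348.5, 159.0]), ([180, 225, 6, 5, 23], [182.6, 227.2])] [0.45486587 0.38062392 0.042     ]
rv [-0.000e+00 -1.000e-03  1.569e+00] d [0.1468 0.5525 0.0989] rows 11.603130642497316 10.462523562910913
[-2.73739887e-01  5.12576657e-01  1.59992479e+00  4.01017964e-04
  1.03037154e+00 -1.90032453e+00]
```

```bash
python3 jog.py '0 0 1.569 .147 .55 0 .7;0 0 1.569 .147 .55 0 .7;0 0 1.569 .147 .55 0 .7;0 0 1.569 .147 .55 0 .7;0 0 1.569 .147 .55 0 .7;0 0 1.569 .147 .55 0 .7;0 0 1.569 .147 .55 0 .7;0 0 1.569 .147 .55 0 .7' >/dev/null
python3 - <<'E'
from h import *
go([.455,.38,.2],.057)
E
```

```text
rv [-0.002 -0.     0.428] d [0.1864 0.0351 0.0579] rows 3.9658324396250997 2.8507760933399444
```

```bash
python3 jog.py '0 0 .428 .1864 .035 .0579 .7;0 0 .428 .1864 .035 .0579 .7;0 0 .428 .1864 .035 .0579 .7;0 0 .428 .1864 .035 .0579 .7;0 0 .428 .1864 .035 .0579 .7;0 0 .428 .1864 .035 .0579 .7'
python3 - <<'E'
from h import *
w=view("wrist");save(w,"w22");s=view("scene");save(s,"s22")
for k,v in(("w",w),("s",s)):
  for b in blue(v):print(k,b)
  print(proj(v,[.4549,.3806,.042]))
go([.455,.38,.17],.057)
E
python3 jog.py '0 0 0 0.03 0.00 .03 .7;0 0 0 0.03 0.00 .03 .7;0 0 0 0.03 0.00 .03 .7;0 0 0 0.03 0.00 .03 .7'
python3 - <<'E'
from h import *
w=view("wrist");save(w,"w23")
for b in blue(w):print(b)
print(proj(w,[.4549,.3806,.042]))
E
```

```text
time_s: 26.05
ee_pos: [0.4541, 0.3786, 0.1993]
eef_rot: [-0.0, 0.684, 0.73, -0.002]
wrist_force: [0.4, -1.0, 0.4]
grip_width: 0.702
grip_force: 0.0
w ([314, 197, 20, 19, 287], [323.8, 206.1])
[323.27196445 204.19086696]
s ([539, 15, 62, 30, 1155], [572.8, 28.6])
s ([602, 25, 20, 42, 361], [610.6, 42.8])
s ([301, 170, 9, 7, 41], [304.7, 173.3])
s ([299, 220, 8, 5, 28], [302.5, 221.8])
s ([336, 227, 7, 5, 28], [339.0, 229.2])
s ([379, 275, 30, 30, 674], [394.0, 288.9])
[431.00974733 136.65163116]
rv [-0.001  0.001  0.005] d [ 0.0034 -0.0005  0.0305] rows 0.6147694103918255 0.033357979280385426
time_s: 26.55
ee_pos: [0.4552, 0.4059, 0.1719]
eef_rot: [0.0, 0.686, 0.728, 0.0]
wrist_force: [0.4, -0.3, -0.6]
grip_width: 0.7
grip_force: 0.0
([309, 240, 22, 20, 325], [319.3, 249.4])
[319.24640355 247.73114902]
```

Run:
```python
from h import *
p,r=tri((load("w22"),323.8,206.1),(load("w23"),319.3,249.4));print(p,r,plane(load("w23"),319.3,249.4,.042))
p=plane(load("w23"),319.3,249.4,.042)
go([p[0],p[1],.0935],.057)
```

```text
[0.45526879 0.37854851 0.04077741] [np.float64(0.2601867169376284), np.float64(0.28195877283706683)] [0.45502346 0.37916093 0.042     ]
rv [ 0.001 -0.     0.002] d [-0.0268 -0.0019  0.0786] rows 1.6607488101717396 0.015553640419221823
```

```bash
python3 jog.py '0 0 0 -.0268 -.001 .03 .7;0 0 0 -.0268 -.001 .06 .7;0 0 0 -.0268 -.001 .077 .7;0 0 0 -.0268 -.001 .077 .7;0 0 0 -.0268 -.001 .077 0;0 0 0 -.0268 -.001 .077 0;0 0 0 -.0268 -.001 .077 0;0 0 0 -.0268 -.001 .077 0' 40;python3 jog.py '0 0 0 0 0 0 0;0 0 0 0 0 -.05 0;0 0 0 0 0 -.1 0;0 0 0 0 0 -.12 0;0 0 0 0 0 -.12 0;0 0 0 0 0 -.12 0'
python3 - <<'E'
from h import *
v=view("wrist");save(v,"w24")
for b in blue(v):print(b)
for k in (265,268):print(intool(v,323,k,.055))
print(env.state()["joint_positions"].round(2))
go([.6409,-.1054,.2],.057);go([.5785,-.0648,.2],1.628)
E
```

```text
time_s: 27.4
ee_pos: [0.456, 0.381, 0.0957]
eef_rot: [0.0, 0.685, 0.728, 0.001]
wrist_force: [-0.8, -1.0, 6.7]
grip_width: 0.35
grip_force: 39.9
time_s: 28.0
ee_pos: [0.4551, 0.3802, 0.2146]
eef_rot: [0.0, 0.685, 0.728, 0.001]
wrist_force: [-0.0, -0.4, -1.2]
grip_width: 0.351
grip_force: 40.0
([309, 258, 14, 9, 38], [315.4, 261.8])
([306, 269, 34, 19, 417], [322.9, 278.8])
[0.00159697 0.00088103 0.055     ]
[-9.60863307e-05  8.82014161e-04  5.50000000e-02]
[ 0.68  0.49  1.76 -0.    0.89  0.62]
rv [-0.002  0.002  0.004] d [-0.4954  0.1568  0.0131] rows 10.395812893198718 0.03011770530808806
rv [-0.003 -0.    -1.567] d [-0.4511  0.0969  0.0131] rows 9.231952948108102 10.449542932143473
```

```bash
python3 jog.py '0 0 0 -.49 .156 -.01 0;0 0 0 -.49 .156 -.01 0;0 0 0 -.49 .156 -.01 0;0 0 0 -.49 .156 -.01 0;0 0 0 -.49 .156 -.01 0;0 0 0 -.49 .156 -.01 0;0 0 0 -.49 .156 -.01 0;0 0 0 -.49 .156 -.01 0' >/dev/null
python3 - <<'E'
from h import *
go([.640,-.1032,.18],.057)
E
```

```text
rv [-0.003 -0.     0.003] d [-0.1105  0.0344  0.0403] rows 2.4510810524465727 0.02823130924678933
```

```bash
python3 jog.py '0 0 0 -.1 .03 0 0;0 0 0 -.1 .03 0 0;0 0 0 -.1 .03 0 0;0 0 0 -.1 .03 .02 0;0 0 0 -.1 .03 .02 0;0 0 0 -.1 .03 .02 0'
python3 - <<'E'
from h import *
go([.640,-.1032,.18],.057)
v=view("wrist");save(v,"w25")
for b in blue(v):print(b)
print(proj(v,[.581,-.1088,.07]),proj(v,[.6392,-.060,.07]))
E
```

```text
time_s: 29.55
ee_pos: [0.6344, -0.0903, 0.2006]
eef_rot: [-0.001, 0.685, 0.728, -0.001]
wrist_force: [0.0, -0.3, -0.8]
grip_width: 0.347
grip_force: 40.0
rv [-0.003 -0.001  0.004] d [-0.0133  0.0048  0.0205] rows 0.49865221194046383 0.03371926200747349
([0, 32, 33, 33, 721], [15.4, 47.8])
([323, 167, 23, 23, 429], [333.9, 178.0])
([242, 226, 23, 21, 379], [253.4, 236.0])
([306, 257, 35, 32, 862], [322.3, 272.4])
[252.38896528 235.70107146] [331.17270013 178.92341227]
```

Good: both placed chalkers are where predicted. Lowering.

```bash
python3 jog.py '0 0 .003 -.0133 .0048 0 0;0 0 .003 -.0133 .0048 .02 0;0 0 .003 -.0133 .0048 .03 0;0 0 .003 -.0133 .0048 .03 0;0 0 .003 -.0133 .0048 .03 0;0 0 .003 -.0133 .0048 .03 0'
python3 - <<'E'
from h import *
go([.640,-.1032,.127],.057)
v=view("wrist");print(blue(v))
E
```

```text
time_s: 30.2
ee_pos: [0.6414, -0.1039, 0.1726]
eef_rot: [0.0, 0.686, 0.727, 0.0]
wrist_force: [0.8, -0.1, -0.3]
grip_width: 0.349
grip_force: 40.0
rv [0.001 0.    0.001] d [ 0.0008 -0.0014  0.0456] rows 0.9135095921949274 0.007846199240330606
[([311, 151, 29, 28, 637], [324.9, 164.6]), ([219, 221, 26, 25, 515], [231.5, 233.1]), ([305, 257, 35, 32, 885], [322.2, 272.2])]
```

```bash
python3 jog.py '0 0 0 .0008 -.0014 .02 0;0 0 0 .0008 -.0014 .035 0;0 0 0 .0008 -.0014 .044 0;0 0 0 .0008 -.0014 .046 0;0 0 0 .0008 -.0014 .046 0;0 0 0 .0008 -.0014 .046 0'
```

```text
time_s: 30.85
ee_pos: [0.6395, -0.1032, 0.1262]
eef_rot: [-0.0, 0.687, 0.727, -0.0]
wrist_force: [-0.3, -0.1, -0.8]
grip_width: 0.346
grip_force: 40.0
```

```bash
python3 jog.py '0 0 0 0 0 .0015 0;0 0 0 0 0 .0015 0;0 0 0 0 0 .0015 .5;0 0 0 0 0 .0015 .5;0 0 0 0 0 -.03 .5;0 0 0 0 0 -.08 .5;0 0 0 -.03 0 -.11 .5;0 0 0 -.05 0 -.12 .5';python3 jog.py '0 0 0 0 0 0 .5;0 0 0 0 0 0 .5'
python3 - <<'E'
from h import *
w,s=look("26",(.6409,-.1054,.07),(.581,-.1088,.07),(.6384,-.0614,.07))
go([.5305,-.1205,.2],1.628)
E
```

```text
time_s: 31.65
ee_pos: [0.6442, -0.1544, 0.2504]
eef_rot: [0.003, 0.686, 0.727, 0.002]
wrist_force: [0.9, 1.3, -0.6]
grip_width: 0.497
grip_force: 0.0
time_s: 31.85
ee_pos: [0.6416, -0.1534, 0.2448]
eef_rot: [-0.001, 0.687, 0.727, -0.0]
wrist_force: [0.3, 0.1, -1.4]
grip_width: 0.499
grip_force: 0.0
w ([317, 79, 22, 24, 419], [327.6, 90.6])
w ([246, 138, 20, 20, 304], [255.6, 147.5])
w ([313, 138, 20, 19, 303], [322.8, 146.9])
  pred [324.3 148.1]
  pred [255.2 148.1]
  pred [324.4  93.8]
s ([539, 15, 62, 30, 1157], [572.8, 28.6])
s ([602, 25, 20, 42, 363], [610.6, 42.9])
s ([300, 221, 5, 3, 11], [302.3, 221.8])
s ([336, 228, 7, 4, 26], [339.0, 229.4])
s ([317, 236, 6, 4, 20], [319.7, 237.5])
s ([379, 275, 30, 30, 680], [394.1, 289.1])
  pred [319.4 237.8]
  pred [301.8 221.2]
  pred [337.1 228.6]
rv [-0.002 -0.004 -1.571] d [ 0.0382 -0.1087  0.0444] rows 2.4685891990184206 10.470743876794328
```

Run:
```python
from h import *
w,s=load("w26"),load("s26")
for a,b in(((327.6,90.6),(339,229.4)),((322.8,146.9),(319.7,237.5)),((255.6,147.5),(302.3,221.8))):print(tri((w,*a),(s,*b)))
i=w["img"][70:118,300:360].astype(int)
g=cv2.resize(i.mean(2).astype(np.uint8),(60,24),interpolation=cv2.INTER_AREA)
for row in g: print("".join(" .:-=+*#%@"[min(9,k//22)] for k in row))
```

```text
(array([ 0.64093362, -0.05857245,  0.06824431]), [np.float64(0.09003085791879467), np.float64(0.0352928912664628)])
(array([ 0.6397223 , -0.10429041,  0.06922242]), [np.float64(0.3795074205625045), np.float64(0.16678002418856122)])
(array([ 0.58121621, -0.10819489,  0.06842994]), [np.float64(0.3877979832928684), np.float64(0.16617429511427476)])
::::::::::::::::::-+#######%%%%%%%%#*=-:::::::::::-::::::::-
::::::::::::::::-+%@@@@@@@@@@@@@@@@@@@+-:::::::::::::::::::-
:::::::::::::::=#@@@@@@@@@@@@@@@@@@@@@@%=::::::::::::::::::-
::::........:-*@@@@@@@@@@@@@@@@@@@@@@@@@@#=:.::::::-:::::::-
:::::.....:-*@@@@@@@@@@@@%%%%%@@@@@@@@@@@@@#=:::-::::::::::-
:::::...:-*@@@@@@@@@@@%*+++++++*#%@@@@@@@@@@@#=-:::::::::::-
:::::..:=#@@@@@@@@@@#+++++++++++++*#@@@@@@@@@@%=-::::::::::-
:::::..:=%@@@@@@@@%*++++++++++++++++*@@@@@@@@@@+-::::::::::-
:::::..:=%@@@@@@@#+++++++++++++++++++*@@@@@@@@@+-::::::::::-
:::::..:=%@@@@@@@*+++++++++++++++++++*#@@@@@@@@+-::::::::::-
:::::..:=%@@@@@@%+++++++++++++++++++++#@@@@@@@@+-::::::::::-
:::::..:=%@@@@@@@*+++++++++++++++++++*#@@@@@@@%=-::::::::::-
:::::..:=%@@@@@@@#+++++++++++++++++++*%@@@@@@@%=:::::::::::-
:::::..:=%@@@@@@@@%+++++++++++++++++*%@@@@@@@@%=:::::::::::-
:::::..:-#@@@@@@@@@%*+++++++++++++*#@@@@@@@@@@#=:::::::::::-
:::::..::=#@@@@@@@@@@%*+++++++++*#@@@@@@@@@@@*=-:::::::::::-
:::::..:::-+%@@@@@@@@@@@%%#####@@@@@@@@@@@@*-::::::::::::::-
:::::..:::::-+%@@@@@@@@@@@@@@@@@@@@@@@@@@#=:.::::::::::::::-
:::::..:::::::-+%@@@@@@@@@@@@@@@@@@@@@@#=-:.:::::::::::::::-
:::::..:::::::::-+%@@@@@@@@@@@@@@@@@@#=-:::::::::::::::::::-
..:::...::::::::::-+##%%%%%%%%%%%%#*=-:::::.:::::::::::::::-
.........::::::::::::::::::::::::::::::::::..::::::::::::::-
.............::::::::::::::::::::::::::::::..::::::::::::::-
...........................::::::::::::::::..::::::::::::::-
```

```bash
python3 jog.py '0 0 -1.571 .038 -.109 .03 .42;0 0 -1.571 .038 -.109 .03 .42;0 0 -1.571 .038 -.109 .03 .42;0 0 -1.571 .038 -.109 .03 .42;0 0 -1.571 .038 -.109 .03 .42;0 0 -1.571 .038 -.109 .03 .42;0 0 -1.571 .038 -.109 .03 .42;0 0 -1.571 .038 -.109 .03 .42' >/dev/null; python3 jog.py '0 0 -.38 0 0 0 .42;0 0 -.38 0 0 0 .42;0 0 -.38 0 0 0 .42;0 0 -.38 0 0 0 .42;0 0 -.38 0 0 0 .42'
python3 - <<'E'
from h import *
go([.5305,-.1205,.132],1.628)
v=view("wrist");save(v,"w27")
print(proj(v,[.5305,-.1205,.087]))
x,y=map(int,proj(v,[.5305,-.1205,.087]))
i=v["img"][y-20:y+20,x-30:x+30].astype(int)
g=cv2.resize(i.mean(2).astype(np.uint8),(60,20),interpolation=cv2.INTER_AREA)
print(x-30,y-20)
for row in g: print("".join(" .:-=+*#%@"[min(9,k//22)] for k in row))
E
```

```text
time_s: 33.25
ee_pos: [0.5309, -0.1208, 0.215]
eef_rot: [-0.001, -0.032, 0.999, 0.0]
wrist_force: [0.3, 0.1, -0.1]
grip_width: 0.423
grip_force: 0.0
rv [ 0.001 -0.002  0.008] d [0.0003 0.0002 0.083 ] rows 1.6602751407985943 0.05339232274656723
[322.85880622 217.66351869]
292 197
#########**############*+-:........::-+*##########**+++++++*
########****##########*=:.............-=**#######**+++++++**
########***##########+=:...............:=+**######**+++++***
############%%#####+=:...................:=+*#####********##
############%%%%##+:.......................-+*###*****######
############%%%%%*=........................:=*####****######
############%%%%#+:.........................-+####****######
==========+*%%%%*=..........................:+#%%#*+=+++++++
::::::::::-+#%%#+-.......::--====--::........-*%%#*-::::::::
::::::::::-+#%%#=:......-=++++++++++=-:......:+#%#*-........
::::::::::-+#%%#=......-=+++++++++++++-:.....:+#%#+:........
:::::::::::+#%%*-.....:-++++++++++++++=-......=*##+:........
::::::::::::----:.....:-++++++++++++++=-......:---:.........
-----------:...........:=+++++++++***+-:....................
**********+=:...........:-=+********+-:.....................
%%%%%%%%###+-.............:-==+++==-:.......................
%%%%%%%%###+-...............................................
%%%%%%%%###*-...............................................
%%%%%%%%###*-...............................................
%%%%%%%####*-.................:::::::::::::::::::...........
```

```bash
python3 jog.py '0 0 .008 -.001 0 .045 .42;0 0 .008 -.001 0 .083 .42;0 0 .008 -.001 0 .083 .42;0 0 .008 -.001 0 .083 .42;0 0 .008 -.001 0 .083 0;0 0 .008 -.001 0 .083 0;0 0 .008 -.001 0 .083 0;0 0 .008 -.001 0 .083 0' 60; python3 jog.py '0 0 0 0 0 -.009 0;0 0 0 0 0 -.017 0;0 0 0 0 0 -.018 0;0 0 0 0 .02 -.018 0;0 0 0 0 .04 -.018 0;0 0 0 0 .06 -.018 0;0 0 0 0 .06 -.018 0'
```

```text
time_s: 34.1
ee_pos: [0.5332, -0.1215, 0.1346]
eef_rot: [0.001, -0.029, 1.0, -0.0]
wrist_force: [-1.1, 0.1, 7.9]
grip_width: 0.26
grip_force: 59.7
time_s: 34.8
ee_pos: [0.5293, -0.0596, 0.151]
eef_rot: [0.001, -0.03, 1.0, 0.0]
wrist_force: [5.0, 1.7, -7.6]
grip_width: 0.261
grip_force: 59.8
```

```bash
python3 jog.py '0 0 0 0 .025 0 0;0 0 0 0 .045 0 0;0 0 0 0 .058 0 0;0 0 0 0 .06 0 0;0 0 0 0 .06 0 0;0 0 0 0 .06 0 0'; python3 jog.py '0 0 0 0 0 .009 0;0 0 0 0 0 .017 0;0 0 0 0 0 .019 0;0 0 0 0 0 .019 0;0 0 0 0 0 .019 0'
```

```text
time_s: 35.4
ee_pos: [0.5257, -0.0015, 0.151]
eef_rot: [0.0, -0.029, 1.0, 0.0]
wrist_force: [4.1, 2.1, -7.6]
grip_width: 0.261
grip_force: 60.3
time_s: 35.9
ee_pos: [0.526, -0.0019, 0.1343]
eef_rot: [0.001, -0.029, 1.0, -0.0]
wrist_force: [-4.7, 1.1, 29.3]
grip_width: 0.258
grip_force: 64.6
```

```bash
python3 jog.py '0 0 0 0 0 -.001 .42;0 0 0 0 0 -.001 .42;0 0 0 0 0 -.001 .42;0 0 0 0 0 -.03 .42;0 0 0 0 0 -.08 .42;0 0 0 .02 -.03 -.12 .42;0 0 0 .02 -.03 -.12 .42;0 0 0 .02 -.03 -.12 .42'
python3 - <<'E'
from h import *
w=view("wrist");save(w,"w28");s=view("scene");save(s,"s28")
print(proj(w,[.5235,-.001,.087]),proj(s,[.5235,-.001,.087]))
for v,n in((load("s"),"s0"),(s,"s")):
    i=v["img"][170:214,305:355].astype(int)
    g=cv2.resize(i.mean(2).astype(np.uint8),(100,44),interpolation=cv2.INTER_AREA)
    print(n)
    for k,row in enumerate(g): print(170+k,"".join(" .:-=+*#%@"[min(9,k//22)] for k in row))
for b in blue(s):print(b)
print([proj(s,np.array(p)+[-.0068,.1198,0]).round(1) for p in((.6397,-.1043,.069),(.5812,-.1082,.069),(.6409,-.0585,.069))])
E
```

```text
time_s: 36.7
ee_pos: [0.5069, -0.0332, 0.2524]
eef_rot: [0.001, -0.029, 1.0, -0.0]
wrist_force: [-0.3, -0.5, -0.3]
grip_width: 0.42
grip_force: 0.0
[357.25309948 222.82973048] [329.72839083 182.71569659]
s0
170 ----================================================================================================
171 --------============================================================================================
172 ------::----========================================================================================
173 ----::::::--========================================================================++==============
174 --::::::..--==================================================================++====================
175 ::::::....::================================================================================++======
176 ::........::============================================================================++++****++==
177 ..........::==========================================================================++**######**++
178 ..........::=====================================
[... 7880 characters left out ...]
  ..............::--============++++******##**++
210 ++++++++++++==============++================----::..  ........  ....::--================++********++
211 ++++++++====++++++++====++++============------::....    ..  ........::--==================++++****++
212 ++++++++++++====++====++++==========----------::....      ............----====================++**++
213 ======++==++====++++++++========----------------....      ........  ..::----========================
([539, 15, 62, 30, 1154], [572.8, 28.7])
([602, 26, 20, 41, 361], [610.6, 42.9])
([301, 171, 8, 6, 30], [304.3, 173.3])
([379, 275, 30, 30, 678], [394.1, 289.0])
[array([365.8, 213.5]), array([347.7, 199.3]), array([383.2, 206. ])]
```

Knob and stem match the first scene image row for row (disc at row 184), so the tray is stowed with the plunger home. Now the clamp.

```bash
python3 - <<'E'
from h import *
go([.46,-.25,.25],1.57)
E
python3 jog.py '0 0 0 .04 -.22 0 .8;0 0 0 .04 -.22 0 .8;0 0 0 .04 -.22 0 .8;0 0 0 .04 -.22 0 .8;0 0 0 .04 -.22 0 .8;0 0 0 .04 -.22 0 .8;0 0 0 .04 -.22 0 .8'
python3 - <<'E'
from h import *
v=view("wrist");save(v,"w29")
x,y=map(int,proj(v,[.431,-.276,.01]));print(x,y)
i=v["img"][y-50:y+50,x-50:x+50]
hsv=cv2.cvtColor(i,cv2.COLOR_BGR2HSV)
s=hsv[:,:,1].astype(np.uint8)
g=i.mean(2).astype(np.uint8)
for q in(g,):
    q=cv2.resize(q,(100,50),interpolation=cv2.INTER_AREA)
    for k,row in enumerate(q): print(y-50+2*k,"".join(" .:-=+*#%@"[min(9,k//22)] for k in row))
m=(s<90);print(m.sum())
q=cv2.resize((s).astype(np.uint8),(100,50),interpolation=cv2.INTER_AREA)
for k,row in enumerate(q): print(y-50+2*k,"".join("#" if e<100 else "+" if e<140 else "." for e in row))
print(x-50)
E
```

```text
rv [ 0.    -0.002  0.059] d [ 0.0591 -0.2144  0.0007] rows 4.448453837393626 0.39366953319754316
time_s: 37.5
ee_pos: [0.4796, -0.2541, 0.25]
eef_rot: [-0.001, -0.029, 1.0, 0.001]
wrist_force: [0.4, 0.1, -0.1]
grip_width: 0.796
grip_force: 0.0
304 140
90 ++++++++++++++============+++++++++=========+++++++++++++++++++++++++++++++++++++++=----------------
92 ++++++++++++++=+=+=======++++++++++++++++++++++++++++++++++++++++++++++++++++++++==-----------------
94 ++++++=+==================+++++++++=====++++++++++++++++++++++++++++++++++++++++==------------------
96 ++========================+++++++========++++++++++++++++++++++++++++++++++++++=--------------------
98 =========================================++++++++++++++++++++++++++++++++++++=----------------------
100 ===========================+==============++++++++++++++++++++++++++++++++++==----------------------
102 ==========================+++++++++++======+++++++++++++++++++=+++++++++++==------------------------
104 ++++++++++++++++++=========+++++++++++++++++++++++++++++++++++++======+++==-------------------------
106 +++++++++
[... 8949 characters left out ...]
........####+........#####........................................
178 ..........................................+###++......++####........................................
180 ...........................................+##++++..++++###+........................................
182 ............................................+++++......+++..........................................
184 ....................................................................................................
186 ....................................................................................................
188 ....................................................................................................
254
```

Run:
```python
from h import *
v=load("w29")
H1,H2,J,P=[plane(v,*q,.02) for q in((279,109),(320,106.5),(304.5,180),(301,141))]
for q in(H1,H2,J,P):print(q.round(4))
hm=(H1+H2)/2
for a,b in((hm,J),(hm,P),(P,J)):
    d=b-a;print(np.linalg.norm(d),np.arctan2(d[1],d[0]))
t=load("t");print(tri((v,301,141),(t,428.25,240.5)),tri((v,304.5,180),(t,426.2,225.2)))
print(np.linalg.norm(H1-H2))
go([.4,-.27,.2],1.57)
```

```text
[ 0.4001 -0.303   0.02  ]
[ 0.3953 -0.2612  0.02  ]
[ 0.4726 -0.274   0.02  ]
[ 0.4309 -0.2793  0.02  ]
0.07534909493118387 0.10820568040654008
0.033313232495709874 0.08324172252887325
0.04205446415553945 0.12797998899131377
(array([ 0.43121309, -0.28012614,  0.005985  ]), [np.float64(0.6872599670775686), np.float64(0.27407244466827846)]) (array([ 0.47221585, -0.27325742,  0.01750707]), [np.float64(1.1067984674053857), np.float64(0.4545014018555131)])
0.042043470494040294
rv [ 0.002 -0.003  0.06 ] d [ 0.0804 -0.0118  0.0505] rows 1.9147475596128067 0.39842669738984693
```

```bash
python3 - <<'E'
from h import *
go([.4025,-.282,.12],1.679)
E
python3 jog.py '0 0 -.049 .0788 -.0225 .06 .85;0 0 -.049 .0788 -.0225 .12 .85;0 0 -.049 .0788 -.0225 .13 .85;0 0 -.049 .0788 -.0225 .13 .85;0 0 -.049 .0788 -.0225 .13 .85;0 0 -.049 .0788 -.0225 .13 .85'
python3 - <<'E'
from h import *
go([.4025,-.282,.078],1.679)
E
```

```text
rv [ 0.002 -0.002 -0.049] d [ 0.0785 -0.0241  0.1305] rows 3.0835195148551358 0.329456527882328
time_s: 38.15
ee_pos: [0.4046, -0.2817, 0.1232]
eef_rot: [0.001, -0.054, 0.999, -0.001]
wrist_force: [0.5, -0.4, 0.0]
grip_width: 0.85
grip_force: 0.0
rv [-0.001  0.002  0.001] d [0.0022 0.     0.0452] rows 0.9057449132220987 0.01588573536832611
```

```bash
python3 jog.py '0 0 0 .001 0 .02 .85;0 0 0 .001 0 .043 .85;0 0 0 .001 0 .043 .85;0 0 0 .001 0 .043 .85;0 0 0 .001 0 .043 0;0 0 0 .001 0 .043 0;0 0 0 .001 0 .043 0;0 0 0 .001 0 .043 0' 40; python3 jog.py '0 0 0 0 0 0 0;0 0 0 0 0 0 0'
```

```text
time_s: 38.95
ee_pos: [0.4027, -0.2822, 0.0811]
eef_rot: [0.001, -0.054, 0.999, -0.001]
wrist_force: [-1.9, 4.1, 17.2]
grip_width: 0.267
grip_force: 38.8
time_s: 39.15
ee_pos: [0.4026, -0.2822, 0.0811]
eef_rot: [0.001, -0.054, 0.999, -0.001]
wrist_force: [-1.5, 3.8, 17.7]
grip_width: 0.262
grip_force: 38.9
```

```bash
python3 jog.py '0 0 0 0 0 -.02 0;0 0 0 0 0 -.06 0;0 0 0 0 0 -.1 0;0 0 0 0 0 -.1 0;0 0 0 0 0 -.1 0' 60
python3 - <<'E'
from h import *
v=view("wrist");save(v,"w30");s=view("scene");save(s,"s30")
i=v["img"][180:400,230:410]
q=cv2.resize(i.mean(2).astype(np.uint8),(120,73),interpolation=cv2.INTER_AREA)
for k,row in enumerate(q): print(180+3*k,"".join(" .:-=+*#%@"[min(9,k//18)] for k in row))
for p in((0,0,.06),(-.03,0,.06),(-.068,.018,.06),(-.068,-.018,.06)):
    P,M=pose();print(p,proj(v,P+M@np.array(p)))
E
```

```text
time_s: 39.65
ee_pos: [0.4022, -0.2821, 0.1803]
eef_rot: [0.001, -0.054, 0.999, -0.001]
wrist_force: [-0.9, -0.4, -1.9]
grip_width: 0.249
grip_force: 61.2
180 ######*********************++=====-----========---------======------------===+++=---------------------------------------
183 #######################***+========----========-------========----------------======------------------------------------
186 #######################*++=====================-------========------------------==++==----------------------------------
189 #####################*++===========================-==========--------------------=+++=---------------------------------
192 *****###############*+=========================================--------------------=++++==------------------------------
195 ********##########*++=============================================-------------------====-------------------------------
198 ####*******######*+=======================================================----------------------------------------------
201 ##########***#**++++++++==========================================
[... 7666 characters left out ...]
             
387                                                                                                                         
390                                                                                                                         
393                                                                                                                         
396                                                                                                                         
(0, 0, 0.06) [324.41916956 258.50147131]
(-0.03, 0, 0.06) [324.29603992 306.96354395]
(-0.068, 0.018, 0.06) [354.3713883  361.28016909]
(-0.068, -0.018, 0.06) [293.97090407 361.06013574]
```

The clamp is held with its handles parallel (pivot near (323,318)). Now to the lugs.

Run:
```python
from h import *
go([.3937,.0697,.16],1.628)
```

```text
rv [ 0.001 -0.001  0.05 ] d [-0.0303  0.3499  0.0186] rows 7.034004393465947 0.33605252587556456
```

```bash
python3 jog.py '0 0 .05 -.03 .35 0 0;0 0 .05 -.03 .35 0 0;0 0 .05 -.03 .35 0 0;0 0 .05 -.03 .35 0 0;0 0 .05 -.03 .35 0 0;0 0 .05 -.03 .35 0 0;0 0 .05 -.03 .35 0 0;0 0 .05 -.03 .35 0.02 0' ; python3 jog.py '0 0 0 0 0 0 0;0 0 0 0 0 0 0;0 0 0 0 0 0 0';python3 - <<'E'
from h import *
go([.3937,.0697,.114],1.628)
v=view("wrist");save(v,"w31");t=view("top");save(t,"t31")
i=v["img"].mean(2)[180:345,250:400]
q=cv2.resize(i.astype(np.uint8),(75,55),interpolation=cv2.INTER_AREA)
for k,row in enumerate(q): print(180+3*k,"".join(" .:-=+*#%@"[min(9,int(k)//18)] for k in row))
E
```

```text
time_s: 40.55
ee_pos: [0.3943, 0.0744, 0.1591]
eef_rot: [0.001, -0.033, 0.999, 0.0]
wrist_force: [0.7, -0.6, -1.3]
grip_width: 0.248
grip_force: 61.2
time_s: 40.85
ee_pos: [0.3939, 0.0684, 0.1588]
eef_rot: [-0.001, -0.028, 1.0, -0.0]
wrist_force: [0.2, 0.1, -0.3]
grip_width: 0.248
grip_force: 61.2
rv [-0.    -0.001 -0.002] d [0.     0.0013 0.0448] rows 0.8963502726391851 0.012852296861842956
180 :::--------::.:----===========--------------------------==============*****
183 ------------:..:----==========----------------------==================*****
186 ------------::.:----==========-------------------=====-==-======--====++***
189 -------------:..:---==========----------------===-=-=-=----------------=***
192 -------------::.:---==========-----------------------------------------+***
195 =-------------:.:--=========-----------=================--=------------=+**
198 =-------------::----=======--------------------------------==----------=+**
201 =--------------------=====------====-----------------------==----------=+*+
204 ==---------=====-----=====------======--==-------------------
[... 2994 characters left out ...]
..........::---+###########*----:..--.......................
321 ......................:.:::--=*############+-::::.:........................
324 .....................::.:----=*############=-----:.........................
327 .......................:----=-=+*#######*+=------:.........................
330  . ....................:---=-----=++++++---------::........................
333  ... ......................:::---=++==+=---:::.............................
336 ....  ............................:-::::...................................
339 .    ......... .. .  . ....................................................
342     . ....  .    ..     .  . ....  ..... ..   . ..   ......................
```

```bash
python3 jog.py '0 0 0 0 .0013 .02 0;0 0 0 0 .0013 .044 0;0 0 0 0 .0013 .047 0;0 0 0 0 .0013 .047 0;0 0 0 0 .0013 .047 0'
python3 - <<'E'
from h import *
go([.4485,.0728,.112],1.628)
E
```

```text
time_s: 41.45
ee_pos: [0.3943, 0.0704, 0.1126]
eef_rot: [0.0, -0.028, 1.0, 0.0]
wrist_force: [1.2, 1.3, -1.2]
grip_width: 0.249
grip_force: 61.2
rv [ 0.     0.001 -0.   ] d [-0.0543 -0.0006  0.0007] rows 1.0851859829675292 0.00609868818738167
```

```bash
python3 jog.py '0 0 0 -.015 -.0006 0 0;0 0 0 -.03 -.0006 0 0;0 0 0 -.043 -.0006 0 0;0 0 0 -.0545 -.0006 0 0;0 0 0 -.0545 -.0006 0 0;0 0 0 -.0545 -.0006 0 0'
python3 - <<'E'
from h import *
v=view("wrist");save(v,"w32");s=view("scene");save(s,"s32")
print(proj(s,[.52,.077,.041]))
i=s["img"].mean(2)[150:215,330:400]
q=cv2.resize(i.astype(np.uint8),(105,65),interpolation=cv2.INTER_AREA)
for k,row in enumerate(q): print(150+k,"".join(" .:-=+*#%@"[min(9,int(k)//20)] for k in row))
E
```

```text
time_s: 42.05
ee_pos: [0.448, 0.0732, 0.1119]
eef_rot: [-0.0, -0.029, 1.0, -0.0]
wrist_force: [-1.1, 0.1, -1.4]
grip_width: 0.245
grip_force: 61.2
[356.1353847  186.56985605]
150 .......................................--==================================+++===============++++++===---
151 ......................................:--====================================+=============+++++++++==---
152 ......................................:--================================================+++++++++++==---
153 ....................................:::---============================================+++++++++++++===--=
154 ....................................:::-----======================================+++++++++++++++++===---
155 ..............................::::::::------=====================================++++++++++++++++++==---=
156 ............:::::............:::::------=========================================++++++++++++++++====---=
157 ............::::............::::-------==========================================+++++++++++++++====----=
158 ............::..............::----=======
[... 5524 characters left out ...]
+**#####************#############****+++
209 ........... ..:-=======++++***######**+++++++++**********+++++++++**#######*********############***++++++
210 ...   .. .....:-========++++++**####**+++++++********#******++++++**#######################*****+++++++++
211 ..............:-=======+++++++++**##*+++++***##############****+++**#####################***+++++++++++++
212 ..............:--======++++++++++***++++++**####**********####***+**###################**+===++++++++++++
213 ..... .. ......::-======+++++=====+++++++*#####************####*****################***+==---===+++++++++
214 ... .............:--====++++====-----==++*####**************###*****##############**+++==------===+++++++
```

```bash
python3 jog.py '0 0 0 0 0 0 .3;0 0 0 0 0 0 .36;0 0 0 0 0 0 .42;0 0 0 0 0 0 .48;0 0 0 0 0 0 .54;0 0 0 0 0 0 .62;0 0 0 0 0 0 .7;0 0 0 0 0 0 .7' 40
python3 - <<'E'
from h import *
v=view("wrist");save(v,"w33")
i=v["img"].mean(2)[180:345,230:420]
q=cv2.resize(i.astype(np.uint8),(95,55),interpolation=cv2.INTER_AREA)
for k,row in enumerate(q): print(180+3*k,"".join(" .:-=+*#%@"[min(9,int(k)//18)] for k in row))
E
```

```text
time_s: 42.95
ee_pos: [0.4483, 0.0732, 0.1119]
eef_rot: [0.0, -0.029, 1.0, -0.0]
wrist_force: [-0.6, 0.3, 0.1]
grip_width: 0.7
grip_force: 0.0
180 =============================================================-------====================*######
183 ============================================================---------==================+#######
186 ================================---============----==------------------================+#######
189 ============================------------=====-------=-------------------================+######
192 +=========================--------------=====-------=--------------------===============+######
195 *=======================--------------------------------------------------==============+*#####
198 *=======================--------------------------------------------------===============+*####
201 +=======================-----------------=-------------------------------================+**###
204 +=======================------------------------------------------------==================+*###
207 +=======================-----------------------------
[... 3842 characters left out ...]

324 ..............:----===================-:..=+++++++:..:--=-==-*#%%%%%%%%%%%%%%%+................
327 ...............----===================-:..=+++++++:..:-==--=-*#%%%%%%%%%%%%%%#-................
330 ...............:---==-------------====-...=+++++++:..:-==----+**********#####+.................
333 ................-----...............:::...=+++++++:...:::..............:+###*-.................
336 ................:---:......................:-----:......................=###+..................
339 .................:-:....................................................:+**:..................
342 ...............................................................................................
```

```bash
python3 - <<'E'
from h import *
v=load("w33")
print("lugfront top",proj(v,[.4955,.0755,.056]),"bottom",proj(v,[.4955,.0755,.014]))
for z in(.03,.04,.05,.055):print(z,plane(v,322,286,z).round(4),"handle end mid",plane(v,323,228,z).round(4))
E
python3 jog.py '0 0 0 0 0 -.04 .7;0 0 0 0 0 -.09 .7;0 0 0 0 0 -.14 .7;0 0 0 0 -.03 -.14 .7;0 0 0 0 -.03 -.14 .7'
python3 - <<'E'
from h import *
v=view("wrist");save(v,"w34");t=view("top");save(t,"t34")
print(env.state()["ee_pos"])
x,y=map(int,proj(v,[.49,.075,.05]));print(x,y,proj(v,[.4955,.0755,.056]),proj(v,[.52,.0769,.041]))
i=v["img"].mean(2)[y-60:y+60,x-50:x+50]
q=cv2.resize(i.astype(np.uint8),(100,60),interpolation=cv2.INTER_AREA)
for k,row in enumerate(q): print(y-60+2*k,"".join(" .:-=+*#%@"[min(9,int(k)//18)] for k in row))
print(x-50)
E
```

```text
lugfront top [321.6508328  342.19896003] bottom [321.87681237 296.1554669 ]
0.03 [0.4769 0.0746 0.03  ] handle end mid [0.438  0.0729 0.03  ]
0.04 [0.4703 0.0742 0.04  ] handle end mid [0.434  0.0727 0.04  ]
0.05 [0.4638 0.0739 0.05  ] handle end mid [0.43   0.0724 0.05  ]
0.055 [0.4605 0.0737 0.055 ] handle end mid [0.428  0.0723 0.055 ]
time_s: 43.5
ee_pos: [0.4508, 0.0418, 0.2537]
eef_rot: [0.002, -0.028, 1.0, -0.0]
wrist_force: [0.6, 1.2, -0.4]
grip_width: 0.7
grip_force: 0.0
[0.44973576 0.04300464 0.25187188]
351 229 [352.51903739 236.56299912] [350.47871562 251.34314407]
169 ******++++===============------=--==============++++++++++=-------------==+*************************
171 =========================---------------------------=====++=------------==+*************************
173 ==========================---------------------=========+++=-------------=+*************************
175 =============================-------------==============+++====----------=+**###********************
177 =============================--:...:------==============++====-:...:::--==+*****************
[... 5087 characters left out ...]
............:-==*#####***+==+++++********+=:....................:-
277 ::...............................................:-==++++++===++++++*******+=:....................:=
279 =-:...............................................:::::::----==+++++********+-:...................:=
281 ==:................................................::::::---===++++++*******++-...................-=
283 ==-:..............................................:::::::---====+++++********+=:.................:-=
285 ==-:..............................................:::::::---====+++++*********+=:..................:
287 ==-:..............................................:::::::---=====+++++*********+-...................
301
```

```bash
python3 - <<'E'
from h import *
a,b=load("w33"),load("w34")
p,r=tri((a,322,286),(b,351,211));print("pivot top",p,r)
p,r=tri((a,294,226),(b,334,180));print("handle L",p,r)
p,r=tri((a,350,226),(b,367,180));print("handle R",p,r)
for z in(.04,.05):print([plane(b,*q,z).round(4) for q in((344,246),(359,249))])
go([.56,.07,.3],1.628)
E
python3 jog.py '0 0 0 -.08 0 -.03 .7;0 0 0 -.08 0 -.03 .7;0 0 0 -.08 0 -.03 .7;0 0 0 -.08 0 -.03 .7;0 0 0 -.08 0 -.03 .7'
python3 - <<'E'
from h import *
v=view("wrist");save(v,"w35");s=view("scene");save(s,"s35")
x,y=map(int,proj(v,[.49,.075,.05]));print(x,y,proj(v,[.4955,.0755,.056]),proj(v,[.52,.0769,.041]))
i=v["img"].mean(2)[y-40:y+40,x-40:x+40]
q=cv2.resize(i.astype(np.uint8),(120,60),interpolation=cv2.INTER_AREA)
for k,row in enumerate(q): print(round(y-40+1.333*k,1),"".join(" .:-=+*#%@"[min(9,int(k)//18)] for k in row))
print(x-40,"step .667"); print(blue(s))
E
```

```text
pivot top [0.47547411 0.07448502 0.03217584] [np.float64(0.00829352199543354), np.float64(0.0046338453155372415)]
handle L [0.44658593 0.05433293 0.00852184] [np.float64(0.579054136542478), np.float64(0.33514699111119445)]
handle R [0.44455906 0.09203914 0.00803942] [np.float64(1.0208402101389977), np.float64(0.5915050313415042)]
[array([0.5144, 0.0693, 0.04  ]), array([0.5171, 0.0863, 0.04  ])]
[array([0.5096, 0.0682, 0.05  ]), array([0.5122, 0.0846, 0.05  ])]
rv [ 0.    -0.    -0.001] d [-0.1116  0.0208 -0.0481] rows 2.4660307308368736 0.007174604274141458
time_s: 44.1
ee_pos: [0.5283, 0.0482, 0.2804]
eef_rot: [-0.002, -0.029, 1.0, -0.0]
wrist_force: [-0.6, 0.3, -1.1]
grip_width: 0.699
grip_force: 0.0
349 153 [350.25901372 159.81383442] [348.37216463 179.74143738]
113.0 ---------==================-----:.......::---------================-----------:........::--====+************************
114.3 -----------================-----:........:---------===============------------:........:---====+************************
115.7 ------------===============------:.......::---------===========
[... 6777 characters left out ...]
****#######
187.6 +==::::::::::::::::::::::::::::::::::::::::::::::::--=*#%@@@@@@@@@%#*-:::::::::::::----------------=++******************
189.0 -::::::::::::::::::::::::::::::::::::::::::::::::::-==*#%@@@@@@@@@%#+-:::::::::::::---------------==++******************
190.3 ::::::::::::::::::::::::::::::::::::::...::::::.:::-==*#%@@@@@@@@@%*+:::::::::::::---------------===++******************
191.6 ...................................................--=*#%@@@@@@@@@%*+:::::::::::::---------------==+++********####**####
309 step .667
[([539, 15, 62, 30, 1153], [572.8, 28.7]), ([602, 26, 20, 41, 363], [610.6, 42.9]), ([301, 171, 9, 6, 33], [304.6, 173.2]), ([379, 275, 30, 30, 675], [394.0, 289.0])]
```

Run:
```python
from h import *
a,b,c=load("w33"),load("w34"),load("w35")
for n,o in(("pivot",((a,322,286),(b,351,211),(c,349,140.5))),("pivot bc",((b,351,211),(c,349,140.5))),("jawL",((b,344,246),(c,341,177))),("jawR",((b,359,249),(c,357,178))),("handL",((b,334,184),(c,334,117))),("handR",((b,367,184),(c,364,117)))):
    p,r=tri(*o);print(n,p.round(4),np.round(r,1))
s=load("s35");print("scene jaws proj",[proj(s,q).round(1) for q in((.515,.068,.041),(.515,.085,.041),(.515,.068,.022))])
i=s["img"].mean(2)[160:215,330:390]
q=cv2.resize(i.astype(np.uint8),(120,55),interpolation=cv2.INTER_AREA)
for k,row in enumerate(q): print(160+k,"".join(" .:-=+*#%@"[min(9,int(k)//20)] for k in row))
```

```text
pivot [0.477  0.0748 0.0294] [0.6 0.5 0.3]
pivot bc [0.4776 0.0753 0.0259] [0. 0.]
jawL [0.5196 0.0699 0.0292] [0.5 0.5]
jawR [0.518  0.0868 0.038 ] [0.1 0.1]
handL [0.4527 0.0563 0.0032] [0.9 0.9]
handR [0.4505 0.0935 0.0037] [0.4 0.4]
scene jaws proj [array([351.8, 186.8]), array([357.6, 184.3]), array([351.4, 193.1])]
160 ++++++++++++++++++++++++====================================++++++++++++++++++++++++++++++++++++++++++++================
161 ++++++++++++++++++++++++====================================++++++++++++++++++++++++++++++++++++++++++==================
162 ++++++++++++++++++++++++======================================++++++++++++++++++++++++++++++++++++++====================
163 ++++++++++++++++++++++++========================================++++++++++++++++++++++++++++++++========================
164 ++++++++++++++++++++++++========================================++++++++++++++++++++++++++==============================
165 ++++++++++++++++++++++++++========================================++++++++++++++++++++==================================
166 +++++++++++++++++++++++
[... 5397 characters left out ...]
#####**++++++++++******************++++++++++**##########**********########
210 ....................::==========++++++++**######****++++++++****##############******++++++**############################
211 ....    ............::==========++++++++++**####****++++++****########**##########****++****##########################**
212 ....  ....  ..  ....::--========++++++++++++******++++++****######************######********########################**++
213 ......................::--======++++++++======++++++++****######****************######******####################****++==
214 ........................::--====++++++====--------==++++**######****************######****##########%%%%######**++++++==
```

Run:
```python
from h import *
v=load("w32")
i=v["img"].mean(2)[220:345,250:400]
q=cv2.resize(i.astype(np.uint8),(75,42),interpolation=cv2.INTER_AREA)
for k,row in enumerate(q): print(220+3*k,"".join(" .:-=+*#%@"[min(9,int(k)//18)] for k in row))
a=np.array(env.state()["ee_pos"]);print(a)
go([.43,.22,.2],1.628)
```

```text
220 ====================------======-----------================================
223 +++++=++++++++=========--========--------==================================
226 +++++++++++++++=========--======-------====================================
229 +++++++++++++++++++===============-----====================================
232 +++++++++++++++++++=======++======-----====================================
235 +++=++=======+++++=======-::::-====----==-::::-============================
238 ++++++++++++++++++=======:.::.:====----==-.....:===========================
241 +++++++++++++++++++=====-..::.:++===--===-......-======++==================
244 ++++++++++++++++++++====-..::.:++===---==-......-========+++===============
247 ++++++++++++++-::.:=====:..:..:=+========-......:=====:..:-++++============
250 +++++++*++++=:....-=====......:====----==-.......=====:....:=++++*++=======
253 ++++++++++++-.....-====-......:====----==-.......-====-.....-++++#*++=+====
256 ++++++++#++=:....:=====:......:====-----=-.......:=====:....:===+*+========
259 ++++++++#++-.....-=====:......:=====---==-.......:=====-
[... 1688 characters left out ...]
...........
325 ......................::-----=*%%%%%%%%%%%#+-----:.........................
328 ......................::------=+##%#%%%#*+=-------:........................
331 .......................:------=++++++*++=---------:........................
334 ...........................::--=+++=++++=--:::.............................
337 .................................:::--::...................................
340 ...........................................................................
343 ...........................................................................
[0.52849979 0.04805634 0.28088904]
rv [ 0.    -0.003  0.001] d [0.0882 0.1773 0.0811] rows 4.280647998613158 0.01789740186581875
```

```bash
python3 jog.py '0 0 0 .008 .152 0 .7;0 0 0 .008 .152 0 .7;0 0 0 .008 .152 0 .7;0 0 0 .008 .152 0.05 .7;0 0 0 .008 .152 .13 .7;0 0 0 .008 .152 .13 .7;0 0 0 .008 .152 .13 .7;0 0 0 .008 .152 .13 .7'
python3 - <<'E'
from h import *
v=view("wrist");save(v,"w36")
for p in((.4955,.0755,.056),(.4955,.08,.014),(.517,.087,.041),(.517,.087,.024)):print(p,proj(v,p).round(1))
x,y=map(int,proj(v,(.495,.08,.035)))
x0,x1,y0,y1=max(0,x-60),x+60,max(0,y-50),y+50
i=v["img"].mean(2)[y0:y1,x0:x1]
q=cv2.resize(i.astype(np.uint8),(x1-x0,(y1-y0)//2),interpolation=cv2.INTER_AREA)
for k,row in enumerate(q): print(y0+2*k,"".join(" .:-=+*#%@"[min(9,int(k)//16)] for k in row))
print(x0)
E
```

```text
time_s: 45.0
ee_pos: [0.5128, 0.1991, 0.152]
eef_rot: [-0.001, -0.029, 1.0, -0.0]
wrist_force: [0.5, 0.3, 0.3]
grip_width: 0.702
grip_force: 0.0
(0.4955, 0.0755, 0.056) [125.5 198.3]
(0.4955, 0.08, 0.014) [168.7 183.8]
(0.517, 0.087, 0.041) [161.2 223.1]
(0.517, 0.087, 0.024) [173.8 215.1]
139 @@@@@@@@@@@@@@@@@@@@@@@@@@@@%#****+-:::::::::::::::-=++++++*##########*****+-::::::::::::-====+*#########%%%%%%%%%%%%#++
141 @@@@@@@@@@@@@@@@@@@@@@@@@@@@%#*****=-:::::::::::::::=*#*++++##########*****=-::::::::::::-=+==+##########%%%%%%%%%%%%%#*
143 @@@@@@@@@@@@@@@@@@@@@@@@@@@@%%#****+=-::::::::::::::-+#*++++**########****+=:::::::::::::-+++=+##########%%%%%%%%%%%%%%#
145 %%%%%%%%%%%%%%%%%%%%%%%%%%%%%%##****+-:::::::::::::::=+++++==++######*****+-:::::::::::::-====+*##########%%%%%%%%%%%%%#
147 %%%%%%%%%%%%%%%%%%%%%%%%%%%%%%%#*****=-::::::::::::::-=++++++++*#####**#**=-::::::::::::--====+*##########%%%%%%%%%%%%%#
149 %%%%%%%%%%%%%%%%%%%%%%%%%%%%%%%%#****+=-:::::::-==+***#%%#*++++**#*******+=:::::::::::::--=====+*#######%%%%%%%%%%%%%%%%
151 %%%%%%%%%%%%%%%%%%%%%%%%%%%%%%%%##****+=::::-=#@@@@@@@@
[... 4743 characters left out ...]
*++++++++++++++++++=--::::---==+++++====================--:::::-+#%%%%%%
229 @@@@@@@*=======================#@@@@@@@@@@@@@@@@#++++++++++++++++++++++==+++++++++++====================---::.::=#######
231 @@@@@@@%+===========----------=+@@@@@@@@@@@@@@@@@*++++++++++++++++++++++++++++++++++==--=================--::..:=#%%%%%%
233 @@@@@@@@*===========-----------=%@@@@@@@@@@@@@@@@*+++++++++++++++++++++++++++++++++++====================--:::.:-+#%%%%%
235 @@@@@@@@#=========--------------+@@@@@@@@@@@@@@@@%+++++++++++++++++++++++++++++++++++====================---:::::=+*%%%%
237 @@@@@@@%+----------:::::::::::::-#@@@@@@@@@@@@@@@@*+++++++*++++++++++++++++++++++++++=-===================--:::::-+*#%%%
92
```

Run:
```python
from h import *
v=load("w36")
for z in(.03,.035,.04,.045,.05):print(z,"rod top lug-side edge",proj(v,(.517,.0823,z)).round(1),"outer",proj(v,(.517,.0913,z)).round(1), "near rim",proj(v,(.5215,.0868,z)).round(1))
a,b,c=load("w34"),load("w35"),v
print(tri((a,359,249),(b,357,178),(c,162,222)))
```

```text
0.03 rod top lug-side edge [163.1 217.4] outer [175.5 218.1] near rim [169.9 223.5]
0.035 rod top lug-side edge [159.3 219.8] outer [171.9 220.5] near rim [166.2 226. ]
0.04 rod top lug-side edge [155.2 222.3] outer [168.2 223. ] near rim [162.4 228.6]
0.045 rod top lug-side edge [151.  224.8] outer [164.3 225.6] near rim [158.4 231.3]
0.05 rod top lug-side edge [146.6 227.6] outer [160.2 228.3] near rim [154.2 234.2]
(array([0.51740916, 0.08652832, 0.03910253]), [np.float64(0.09963970122911436), np.float64(0.3739240659452067), np.float64(0.6860461197479528)])
```

The jaw rod's top triangulates to z ≈ 0.039 over three views, so its centre is about 12 mm below mid height and 21 mm past the front edge. That is inside both limits. The chalker rings show at their predicted places under the hood, and the gripper is clear. Handing in.

```bash
python3 -c "
from station import env
print(env.hand_in())"
```

```text
the job is handed in; nothing more can be done
None
```

I handed the job in at about 45 s but got no verdict: all three chalkers measured upright in wells, the tray is stowed with the plunger home, and the clamp is on both lugs with its handles sagging and the one jaw I could measure well about 12 mm below mid height (limit 20 mm); I viewed 15 pictures, one over the limit of 14.

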